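Tidy the barista's hand tools

TASK

Put the loose hand tools on the coffee counter away: drop the grinder brush handle-down into the round steel pot and the coffee scoop handle-down into the square steel pot, each all the way to the bottom with its head up. Lay the loose spatula flat on the floor of the tray, beside and in line with the spatula already fixed there, its blade pointing the same way. Do not disturb the milk carton, the milk pitcher, the tamper or the cup.

Things in the scene. Friction and masses are not known exactly. Their poses are not given: they have to be found in the camera images.
- brush: loose grinder brush, 180 mm long, lying on the counter, 60 g. Origin: centre of its underside; x runs along it from handle to bristles, z up. Wooden handle 18 wide x 18 high mm, from x = -90 to +35 mm; steel ferrule 26 wide, x = 35 to 51; black bristle head 34 wide x 18 high, x = 50 to 90
- brush_tail (a point): centre of the brush's handle end face (x = -90 mm, 9 mm above its underside)
- scoop: loose coffee scoop, 190 mm long, lying on the counter, 80 g. Origin: centre of its underside; x runs along it from handle to bowl, z up. Black handle 16 wide x 16 high mm, from x = -95 to +55 mm; round open steel bowl 42 mm across, 32 mm high, centred at x = +74 mm
- scoop_tail (a point): centre of the scoop's handle end face (x = -95 mm, 8 mm above its underside)
- spatula: loose spatula, 190 mm long, lying on the counter, 70 g. Origin: centre of its underside; x runs along it from handle to blade, z up. Black handle 20 wide x 16 high mm, from x = -95 to +10 mm; flat steel blade 28 wide x 4 high, round-ended, x = 10 to 95
- spatula_head (a point): tip of the spatula's blade (x = +95 mm, 2 mm above its underside)
- spatula_tail (a point): centre of the spatula's handle end face (x = -95 mm, 8 mm above its underside)
- round_pot: round steel pot fixed to the counter, upright, open at the top: outside 52 mm across, inside 44 mm across, 100 mm high, floor 5 mm thick. Origin: centre of its underside, z up
- square_pot: square steel pot fixed to the counter, upright, open at the top: outside 52 x 52 mm, inside 42 x 42 mm, 100 mm high, floor 5 mm thick. Origin: centre of its underside, z up
- tray: dark wooden tray fixed to the counter, 230 (x) by 130 (y) mm outside, walls 5 mm thick and 18 mm high, floor 5 mm thick. Origin: centre of its underside, z up. A spatula like the loose one is fixed in it along y = +34 mm, centred at x = 0, its blade pointing to +x of the tray; the half at negative y is free
- carton: milk carton, a bystander, 70 x 70 mm, 216 mm high, loose, 0.9 kg. Origin: centre of its underside
- pitcher: steel milk pitcher, a bystander, 84 mm across, 100 mm high, with a handle on its +y side reaching about 75 mm from its axis, loose. Origin: centre of its underside
- cup: white espresso cup without handle, a bystander, standing between the pots, 60 mm across, 60 mm high, loose. Origin: centre of its underside
- tamper: steel coffee tamper, a bystander, standing on its base, 58 mm across, 90 mm high, loose. Origin: centre of its underside

How it is judged (in metres and radians):
At the end, for the whole second after the job is handed in: Brush in round pot, scoop in square pot: handle end on the pot floor (under 22 mm above its underside), head up, leaning under 28 deg. Spatula flat on the tray floor, in the free half (ends at tray y -62 to +15, |x| 60 to 113 mm), within 11 deg of the tray axis, blade to +x. All at rest (z of brush_tail in the frame of round_pot below 0.022 m and horizontal distance between brush_tail and round_pot below 0.03 m and angle between each of brush, scoop's own x axis and vertical below 0.5 rad and linear speed of each of brush, scoop, spatula below 0.05 m/s and z of scoop_tail in the frame of square_pot below 0.022 m and horizontal distance between scoop_tail and square_pot below 0.03 m and z of spatula_head in the frame of tray between 0.003 and 0.018 m and y of spatula_head in the frame of tray between -0.062 and 0.015 m and z of spatula_tail in the frame of tray between 0.003 and 0.018 m and y of spatula_tail in the frame of tray between -0.062 and 0.015 m and angle between the x axis of spatula and the x axis of tray, either way round below 0.2 rad and x of spatula_head in the frame of tray between 0.06 and 0.113 m and x of spatula_tail in the frame of tray between -0.113 and -0.06 m); the robot touches nothing.
It fails at once if the milk carton is knocked over or pushed more than 20 mm (distance of carton from where it was at the start of the episode above 0.02 m or angle between carton's own z axis and vertical above 0.25 rad).
It fails at once if the milk pitcher is knocked over or pushed more than 20 mm (distance of pitcher from where it was at the start of the episode above 0.02 m or angle between pitcher's own z axis and vertical above 0.25 rad).
It fails at once if the tamper is knocked over or pushed more than 20 mm (distance of tamper from where it was at the start of the episode above 0.02 m or angle between tamper's own z axis and vertical above 0.25 rad).
It fails at once if the cup is knocked over or pushed more than 20 mm (distance of cup from where it was at the start of the episode above 0.02 m or angle between cup's own z axis and vertical above 0.25 rad).
It also fails if it takes over 72 s, if anything falls off the work surface, if the arm or the gripper's body presses on something with over 40 N, if the wrist force passes 120 N, or if a joint passes its speed limit or range.

ROBOT

A 7-joint arm with a two-finger parallel gripper is mounted at the origin on the work surface. World frame = base frame: x ahead of the robot, y to its left, z up, the work surface at z = 0. Lengths are in m, angles in degrees, forces in N, time in s.
With the tool pointing down it reaches from about 0.425 to 0.925 m from the base axis. Payload 6.8 kg.
Tool frame: the origin (TCP) lies on the centre line of the jaws, within the pads' length; the fingertips stand 19 mm ahead of it and the grasp point (between the pads) is the TCP (nose_length is the distance from the TCP to the fingertips, in m); z points along the fingers, y is the line along which they close (so a half turn about z gives the same grasp; the last joint's range is limited). The gripper opens to 88 mm and grips with 3 to 60 N. Pads are 20 mm wide; open, the fingers measure 115 mm over their backs; the gripper's body (75 mm by 178 mm) begins 61 mm behind the grasp point.
Start: joints at [62.103, 27.33, 1.283, 89.118, -0.659, 63.558, -4.761], TCP at [0.25, -0.627, 0.218] pointing down, gripper open.
Joint ranges: [-169.35, 169.35], [-19.33, 120.38], [-80.79, 83.38], [13.8, 139.57], [-78.32, 258.32], [9.67, 109.79], [-169.56, 169.56]. Speed limits (degrees/s): [136.94, 136.94, 180, 180, 180, 180, 180].

INTERFACE

Orientations are given as a 3x3 rotation matrix whose columns are the frame's x, y, z axes.
In Python, from station import * gives the robot as it stands. The module is installed in compiled form; this text tells all that it offers.
- The arm moves only by the tool move_arm, never from a script. Its argument "steps" is a list of rows, each a list of 3 entries, a list of its own where there are three numbers: the shift along the tool's x, y, z in units of 100 mm (1.0 is 100 mm), then the turn, a rotation vector about the tool's x, y, z in units of 60 degrees (1.0 is 60 degrees), then the opening, from 0 (shut) to 1 (fully open). A call has 1 to 20 rows; each row is the pose to reach, as a shift and turn from the pose commanded when the call began, along the tool's axes at that moment; what a row does not reach only later rows make up. A row lasts 1/8 s, in which the tool goes at most 62.5 mm and 10.7 degrees, less where a joint would pass 70% of its speed; a pose out of reach is approached as far as the arm can. A call with a number of a shift or a turn outside -1 to 1 is refused whole. A call with a gripper value outside its range is refused whole. The fingers move at their own pace and stop on an object; "force" is the grip in N (left out, the last holds). Time passes only in rows, so rows that repeat a pose let the fingers close. It gives the time, the measured TCP pose, the force, the opening and the grip force at its end, in the units of the state.
- state(): the state, without advancing time (a new reading comes with each control period).
- get_image(name): name is "scene" or "top"; returns the picture (400x640x3 uint8, red, green, blue); there is no depth.
- camera_model(name): a dict with "camera_matrix" (3x3 intrinsics, pixels), "distortion" ([k1, k2, p1, p2, k3] as OpenCV has them; the pictures are not rectified), "extrinsics" (4x4, takes a point from world to camera coordinates). Camera axes: x right, y down, z forward; pixel columns grow to the right and rows downward; lengths in m; the calibration is good to about 2 mm. A picture is of the moment at which its call begins. camera_model takes no time and is no camera call.
- hand_in(): hands the job in; it is judged then, once.
Trained networks look in the newest picture that a camera, given by its name, has taken for a name from the list of things; names that differ only in an ending like _2 or _b are one class to them, and where a whole thing is asked for, a point or a joint stands for the part that bears it (a point fixed in the world has none). Each returns a list of dicts, best first, with "confidence" (0 to 1); they miss things now and then, are a little off and sometimes report something else, mostly with a low value. They report only what shows in the picture. A call takes as long as a camera call.
- silhouettes(thing, camera): "pixels" (400x640 bool, what is visible of it) and "centre" ([column, row] in pixels, amid what is visible of it).
The state is a dict: "time": time; "qpos": joint angles; "dq": joint speeds; "joint_torque": joint torques, N m; "ee_pos": TCP position; "ee_rot": TCP orientation; "contact_force": force on the tool from outside, world axes, zero at the start; "wrist_torque": the same for the moment, N m; "opening": finger opening in m; "grip_force": force on a finger pad.
Only numpy, scipy, OpenCV 4.12 (cv2) and the standard library are available. Lean on these libraries where they do the work, as an engineer would, in place of code of your own. Each camera call takes 0.05 s, during which the arm holds its last target. There are 200 camera calls.

## Working session

There is one attempt and no reset: what is moved stays moved. The work goes in short steps, Python scripts to look and compute and a tool call to move; the robot and the scene stay as the last step left them, time stands still between calls to the robot, and variables do not carry over. Pictures are saved under pics/ and viewed, at most 10 in all, crops included, and the job is handed in when it is done.

Besides the shell and the picture viewer there is one more tool, called after "Emit:" by a JSON object that holds its "fn" and its "kwargs", one argument or row to a line. move_arm: Moves the arm, as the interface text tells. Its arguments: {"type":"object","properties":{"steps":{"type":"array"},"force":{"type":"number"}},"required":["steps"]}

```bash
mkdir -p pics; python3 - <<'E'
from station import *
import cv2, numpy as np
for n in ["scene","top"]:
    im=get_image(n); cv2.imwrite(f"pics/{n}0.png",im[:,:,::-1])
    c=camera_model(n); print(n,np.round(c["camera_matrix"],1).tolist(),c["distortion"],np.round(c["extrinsics"],3).tolist())
s=state(); print(s["time"],s["ee_pos"],np.round(s["ee_rot"],3).tolist(),s["opening"])
E
```

```text
scene [[363.6, 0.0, 315.7], [0.0, 363.6, 206.4], [0.0, 0.0, 1.0]] [-0.04224563  0.          0.          0.          0.        ] [[0.793, 0.61, -0.005, -0.446], [0.356, -0.47, -0.808, -0.194], [-0.495, 0.639, -0.589, 1.193], [0.0, 0.0, 0.0, 1.0]]
top [[362.9, 0.0, 314.2], [0.0, 362.9, 199.3], [0.0, 0.0, 1.0]] [-0.07351607  0.          0.          0.          0.        ] [[-0.003, -1.0, -0.005, -0.023], [-0.981, 0.004, -0.194, 0.58], [0.194, 0.005, -0.981, 0.77], [0.0, 0.0, 0.0, 1.0]]
0.1 [ 0.24938926 -0.6266619   0.21671016] [[0.929, 0.37, -0.001], [0.37, -0.929, 0.001], [-0.0, -0.002, -1.0]] 0.08775867013779204
```

View pics/top0.png

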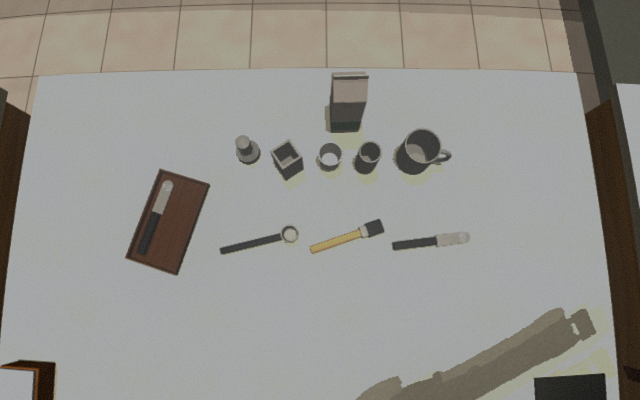

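View pics/scene0.png

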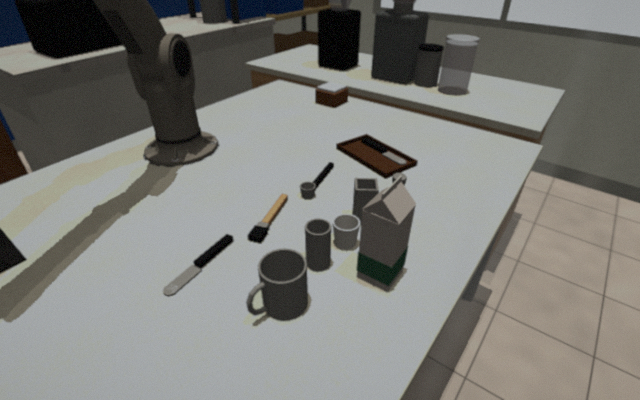

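Both views show everything. In the top view the scoop runs (222,251)→(290,234), the brush (311,249)→(382,226) and the spatula (394,245)→(468,237). The square pot is at about (288,160), the round pot at (368,157) and the tray at (168,222), with its fixed blade pointing up, towards +x. I'll fit models to the silhouettes in both views.

```bash
cat > fit.py <<'E'
from station import *
import cv2, numpy as np
from scipy.optimize import minimize
S=4
def box(x0,x1,w,z0,z1): return np.array([[x,y,z] for x in(x0,x1) for y in(-w/2,w/2) for z in(z0,z1)])/1e3
def cyl(cx,r,h): 
    a=np.linspace(0,2*np.pi,32); return np.array([[cx+r*np.cos(t),r*np.sin(t),z] for t in a for z in(0,h)])/1e3
M=dict(brush=[box(-90,35,18,0,18),box(35,51,26,0,18),box(50,90,34,0,18)],
 scoop=[box(-95,55,16,0,16),cyl(74,21,32)],
 spatula=[box(-95,10,20,0,16),box(10,82,28,0,4),cyl(81,14,4)],
 round_pot=[cyl(0,26,100)],square_pot=[box(-26,26,52,0,100)],tray=[box(-115,115,130,0,18)],
 cup=[cyl(0,30,60)],tamper=[cyl(0,29,25)],pitcher=[cyl(0,42,100)],carton=[box(-35,35,70,0,216)])
CM={c:camera_model(c) for c in("top","scene")}
def proj(P,cam):
    c=CM[cam];E=c["extrinsics"]
    return cv2.projectPoints(np.asarray(P,float).reshape(-1,3),cv2.Rodrigues(E[:3,:3].copy())[0],E[:3,3].copy(),c["camera_matrix"],c["distortion"])[0][:,0]
def ray(px,cam,z):
    c=CM[cam];E=c["extrinsics"]
    u=cv2.undistortPoints(np.array([[px]],float),c["camera_matrix"],c["distortion"])[0,0]
    d=E[:3,:3].T@np.array([u[0],u[1],1]);o=-E[:3,:3].T@E[:3,3]
    return o+d*(z-o[2])/d[2]
def render(name,p,cam):
    x,y,yaw,z=p;R=np.array([[np.cos(yaw),-np.sin(yaw),0],[np.sin(yaw),np.cos(yaw),0],[0,0,1]])
    m=np.zeros((400*S,640*S),np.uint8)
    for b in M[name]:
        h=cv2.convexHull(proj(b@R.T+[x,y,z],cam).astype(np.float32)+.5)
        cv2.fillConvexPoly(m,np.round(h*S*16-8).astype(np.int32),1,shift=4)
    return cv2.resize(m.astype(np.float32),(640,400),interpolation=cv2.INTER_AREA)
def fit(name,p0,sil,ignore={},free=(0,1,2,3)):
    free=list(free)
    def cost(q):
        p=np.array(p0,float);p[free]=q;c=0
        for cam,m in sil.items():
            r=render(name,p,cam);k=~ignore.get(cam,np.zeros((400,640),bool))
            c+=1-np.minimum(r,m)[k].sum()/np.maximum(r,m)[k].sum()
        return c
    d=np.array([.01,.01,.1,.006])[free];q=np.array(p0,float)[free]
    for _ in range(2):
        s=np.vstack([q]+[q+np.eye(len(q))[i]*d[i] for i in range(len(q))])
        o=minimize(cost,q,method="Nelder-Mead",options=dict(initial_simplex=s,xatol=1e-4,fatol=1e-4,maxiter=250));q=o.x;d=d*.4
    p=np.array(p0,float);p[free]=q;return p,o.fun/len(sil)
E
cat > m1.py <<'E'
from fit import *
get_image("top");get_image("scene")
hint=dict(brush=((311,249),(382,226)),scoop=((222,251),(290,234)),spatula=((394,245),(468,237)),round_pot=((368,157),)*2,square_pot=((288,160),)*2,tray=((152,265),(184,178)),
 cup=((330,157),)*2,tamper=((248,155),)*2,pitcher=((415,160),)*2,carton=((345,110),)*2)
res={};sils={}
for n in hint:
    for cam in("top","scene"): sils[n,cam]=silhouettes(n,cam)
import pickle
car=sils["carton","scene"]
for n,(a,b) in hint.items():
    A,B=ray(a,"top",.01),ray(b,"top",.01);c=(A+B)/2;yaw=np.arctan2(*(B-A)[1::-1]) if a!=b else 0.3
    if n=="tray": pass
    p0=[c[0],c[1],yaw,0.]
    sil={};info=[]
    for cam in("top","scene"):
        L=sils[n,cam]
        e=proj([c+[0,0,.0]],cam)[0]
        L=[d for d in L if d["confidence"]>.3]
        if not L: info.append((cam,"none"));continue
        d=min(L,key=lambda d:np.hypot(*(np.array(d["centre"])-e)))
        info.append((cam,len(L),round(d["confidence"],2),np.round(np.array(d["centre"])-e).tolist(),int(d["pixels"].sum())));sil[cam]=d["pixels"].astype(np.float32)
    ig={}
    if car and n!="carton": ig={"scene":cv2.dilate(car[0]["pixels"].astype(np.uint8),np.ones((3,3)))>0}
    out=[]
    for cams in (("top","scene"),("top",),("scene",)):
        s={k:v for k,v in sil.items() if k in cams}
        if len(s)<len(cams): continue
        fr=[0,1]+([2] if n in("brush","scoop","spatula","tray","square_pot","carton") else [])+([3] if len(cams)==2 else [])
        p,f=fit(n,p0,s,ig,fr);out.append((p,f))
        print(n,cams,np.round(p[:2],4),"yaw",round(np.degrees(p[2]),1),"z",round(p[3],4),"cost",round(f,3))
    print("   ",info)
    res[n]=out
pickle.dump(res,open("res.pkl","wb"));print(state()["time"])
E
time python3 m1.py
```

```text
brush ('scene',) [ 0.4992 -0.0959] yaw -69.5 z 0.0 cost 0.194
    [('top', 'none'), ('scene', 1, 0.68, [-4.0, 4.0], 574)]
scoop ('top', 'scene') [0.4874 0.1066] yaw -76.0 z -0.0024 cost 0.197
scoop ('top',) [0.4875 0.1057] yaw -76.0 z 0.0 cost 0.11
scoop ('scene',) [0.4889 0.1068] yaw -74.2 z 0.0 cost 0.274
    [('top', 1, 0.67, [10.0, -2.0], 803), ('scene', 1, 0.66, [-7.0, 9.0], 359)]
spatula ('top', 'scene') [ 0.4878 -0.3044] yaw -82.9 z -0.0027 cost 0.116
spatula ('top',) [ 0.4878 -0.3042] yaw -82.5 z 0.0 cost 0.094
spatula ('scene',) [ 0.4901 -0.3011] yaw -83.7 z 0.0 cost 0.12
    [('top', 1, 0.69, [6.0, 3.0], 769), ('scene', 2, 0.74, [1.0, 1.0], 944)]
round_pot ('top', 'scene') [ 0.68   -0.1485] yaw 17.2 z -0.0004 cost 0.066
round_pot ('top',) [ 0.6795 -0.1489] yaw 17.2 z 0.0 cost 0.054
round_pot ('scene',) [ 0.6813 -0.1473] yaw 17.2 z 0.0 cost 0.057
    [('top', 1, 0.96, [-2.0, -0.0], 695), ('scene', 1, 0.8, [-7.0, -19.0], 1252)]
square_pot ('top', 'scene') [0.6741 0.0388] yaw 29.9 z 0.001 cost 0.226
square_pot ('top',) [0.6742 0.0384] yaw 29.2 z 0.0 cost 0.075
square_pot ('sce
[... 666 characters left out ...]
p', 'scene') [0.7099 0.1401] yaw 17.2 z 0.0011 cost 0.579
tamper ('top',) [0.7102 0.141 ] yaw 17.2 z 0.0 cost 0.157
tamper ('scene',) [0.7016 0.1397] yaw 17.2 z 0.0 cost 1.0
    [('top', 1, 0.82, [-1.0, -2.0], 525), ('scene', 2, 0.39, [7.0, -25.0], 87)]
pitcher ('top', 'scene') [ 0.6948 -0.2675] yaw 17.2 z -0.0007 cost 0.106
pitcher ('top',) [ 0.6944 -0.268 ] yaw 17.2 z 0.0 cost 0.11
pitcher ('scene',) [ 0.6955 -0.2676] yaw 17.2 z 0.0 cost 0.099
    [('top', 2, 0.8, [4.0, -9.0], 1588), ('scene', 1, 0.73, [3.0, -11.0], 3374)]
carton ('top',) [ 0.7765 -0.0951] yaw -6.5 z 0.0 cost 0.174
    [('top', 1, 0.81, [4.0, -10.0], 2027), ('scene', 'none')]
1.2
real	0m34.664s
user	0m41.776s
sys	0m30.069s
```

The fits agree between views to about 2–3 mm, and the fitted undersides come out at z≈0. Next is a helper that turns waypoints into move numbers. I'll also retry the brush, which the top view missed.

```bash
cat > plan.py <<'E'
from station import *
import numpy as np
from scipy.spatial.transform import Rotation as Ro
def down(yaw):  # tool down, tool x at world yaw (deg)
    a=np.radians(yaw);x=np.array([np.cos(a),np.sin(a),0]);z=np.array([0,0,-1.]);return np.c_[x,np.cross(z,x),z]
def tilt(R,deg): return R@Ro.from_euler("y",deg,degrees=True).as_matrix()
def plan(wps,p=None,R=None):
    s=state()
    p=np.array(s["ee_pos"]) if p is None else p;R=np.array(s["ee_rot"]) if R is None else R
    print("at",np.round(s["ee_pos"],4),"q",np.round(s["qpos"],1),"t",s["time"],"open",round(s["opening"],4),"grip",round(s["grip_force"],1))
    for P,Q in wps:
        P=np.array(P)
        Q=R if Q is None else Q
        print("shift",np.round(R.T@(P-p)/.1,2).tolist(),"turn",np.round(Ro.from_matrix(R.T@Q).as_rotvec(degrees=True)/60,2).tolist())
        p,R=P,Q
E
python3 - <<'E'
from plan import *
import fit
from fit import ray,M,silhouettes,get_image
c=fit
sil={}
get_image("top");get_image("scene")
for cam in("top","scene"):
    L=silhouettes("brush",cam);print(cam,[(round(d["confidence"],2),d["centre"],int(d["pixels"].sum())) for d in L])
    if L: sil[cam]=L[0]["pixels"].astype(np.float32)
im=get_image("top").astype(int)
yel=((im[:,:,0]-im[:,:,2])>60);yel[:200]=0;yel[270:]=0;yel[:,:290]=0;yel[:,400:]=0
ys,xs=np.nonzero(yel);P=np.array([ray((x,y),"top",.014) for x,y in zip(xs,ys)])[:,:2]
ctr=P.mean(0);w,v=np.linalg.eigh(np.cov(P.T));d=v[:,1]*(-1 if v[1,1]>0 else 1);t=(P-ctr)@d
print("handle(top,colour) n",len(P),"mid",ctr+d*(t.max()+t.min())/2,"len",t.max()-t.min(),"yaw",np.degrees(np.arctan2(d[1],d[0])))
for k in (("top","scene"),("top",),("scene",)):
    s={a:b for a,b in sil.items() if a in k}
    if len(s)==len(k): p,f=fit.fit("brush",[.495,-.1,-1.25,0],s,{},[0,1,2]+([3] if len(k)==2 else []));print(k,np.round(p,4),np.degrees(p[2]),f)
s0=np.array(state()["ee_pos"]);P1=np.array([.4855,-.2787,.10])
R0=np.array(state()["ee_rot"])
plan([(s0+(P1-s0)*k/4,None if k<3 else down(21.7+75.3*(k-2)/2)) for k in(1,2,3,4)]+[([.4855,-.2787,.022],None)])
E
```

```text
top [(0.87, [350.8, 236.5], 777), (0.71, [418.3, 149.9], 1670), (0.67, [436.3, 241.8], 735)]
scene [(0.45, [346.8, 230.7], 814)]
handle(top,colour) n 342 mid [ 0.48822237 -0.07308352] len 0.1206664979253812 yaw -71.04050732373283
('top', 'scene') [ 4.955e-01 -9.820e-02 -1.249e+00 -7.000e-04] -71.56069309790819 0.5377322435379028
('top',) [ 0.4957 -0.0987 -1.2487  0.    ] -71.54747662925695 0.07490378618240356
('scene',) [ 0.495 -0.1   -1.25   0.   ] -71.6197243913529 1.0
at [ 0.2496 -0.6272  0.2176] q [62.1 27.3  1.3 89.1 -0.7 63.6 -4.8] t 1.45 open 0.0877 grip 0.0
shift [0.87, -0.59, 0.29] turn [0.0, 0.0, 0.0]
shift [0.87, -0.59, 0.29] turn [0.0, 0.0, 0.0]
shift [0.87, -0.59, 0.29] turn [0.0, 0.0, -0.63]
shift [1.05, 0.06, 0.29] turn [0.0, 0.0, -0.63]
shift [0.0, 0.0, 0.78] turn [0.0, 0.0, 0.0]
```

Emit:
{"fn": "move_arm", "kwargs": {
  "steps": [
    [[0.3,-0.2,0.1],[0,0,0],0.6],
    [[0.6,-0.4,0.2],[0,0,0],0.6],
    [[0.87,-0.59,0.29],[0,0,0],0.6],
    [[0.87,-0.59,0.29],[0,0,0],0.6]
  ]
}}

```text
time: 1.95
ee_pos: [0.3109, -0.5374, 0.188]
ee_rot: [[0.927, 0.374, 0.0], [0.374, -0.927, 0.002], [0.001, -0.002, -1.0]]
contact_force: [-0.5, -0.8, -0.3]
opening: 0.0538
grip_force: 0.0
```

Emit:
{"fn": "move_arm", "kwargs": {
  "steps": [
    [[0.3,-0.2,0.1],[0,0,0],0.6],
    [[0.6,-0.4,0.2],[0,0,0],0.6],
    [[0.87,-0.59,0.29],[0,0,0],0.6],
    [[0.87,-0.59,0.29],[0,0,0],0.6]
  ]
}}

```text
time: 2.45
ee_pos: [0.3689, -0.4517, 0.1593]
ee_rot: [[0.928, 0.373, 0.0], [0.373, -0.928, 0.001], [0.0, -0.001, -1.0]]
contact_force: [-0.0, -0.7, -0.1]
opening: 0.0527
grip_force: 0.0
```

Emit:
{"fn": "move_arm", "kwargs": {
  "steps": [
    [[0.3,-0.2,0.1],[0,0,-0.16],0.6],
    [[0.6,-0.4,0.2],[0,0,-0.32],0.6],
    [[0.87,-0.59,0.29],[0,0,-0.48],0.6],
    [[0.87,-0.59,0.29],[0,0,-0.63],0.6],
    [[0.87,-0.59,0.29],[0,0,-0.63],0.6]
  ]
}}

```text
time: 3.08
ee_pos: [0.4261, -0.3682, 0.1309]
ee_rot: [[0.511, 0.86, 0.0], [0.86, -0.511, -0.001], [-0.001, 0.001, -1.0]]
contact_force: [-0.1, 1.2, 0.6]
opening: 0.0526
grip_force: 0.0
```

Emit:
{"fn": "move_arm", "kwargs": {
  "steps": [
    [[0.33,0.02,0.1],[0,0,-0.16],0.6],
    [[0.66,0.04,0.2],[0,0,-0.32],0.6],
    [[1.0,0.06,0.29],[0,0,-0.48],0.6],
    [[1.0,0.06,0.29],[0,0,-0.63],0.6],
    [[1.0,0.06,0.29],[0,0,-0.63],0.6],
    [[1.0,0.06,0.29],[0,0,-0.63],0.6]
  ]
}}

```text
time: 3.82
ee_pos: [0.4821, -0.2848, 0.1018]
ee_rot: [[-0.12, 0.993, 0.0], [0.993, 0.12, -0.001], [-0.001, 0.0, -1.0]]
contact_force: [-0.2, 0.7, -0.2]
opening: 0.0529
grip_force: 0.0
```

```bash
python3 - <<'E'
from plan import *
plan([([.4855,-.2787,.05],down(97)),([.4855,-.2787,.022],None)])
E
```

```text
at [ 0.4821 -0.2848  0.1018] q [ 41.3  26.2 -21.7 109.8  13.1  46.4  19.5] t 3.825 open 0.0529 grip 0.0
shift [0.06, 0.04, 0.52] turn [0.0, 0.0, -0.0]
shift [0.0, 0.0, 0.28] turn [0.0, 0.0, 0.0]
```

Emit:
{"fn": "move_arm", "kwargs": {
  "steps": [
    [[0.06,0.04,0.3],[0,0,0],0.6],
    [[0.06,0.04,0.55],[0,0,0],0.6],
    [[0.06,0.04,0.7],[0,0,0],0.6],
    [[0.06,0.04,0.8],[0,0,0],0.6],
    [[0.06,0.04,0.8],[0,0,0],0.0],
    [[0.06,0.04,0.8],[0,0,0],0.0],
    [[0.06,0.04,0.8],[0,0,0],0.0],
    [[0.06,0.04,0.8],[0,0,0],0.0],
    [[0.06,0.04,0.8],[0,0,0],0.0]
  ],
  "force": 35
}}

```text
time: 4.95
ee_pos: [0.4859, -0.2767, 0.0218]
ee_rot: [[-0.127, 0.992, 0.0], [0.992, 0.127, -0.0], [-0.0, 0.0, -1.0]]
contact_force: [-0.0, -0.2, 0.5]
opening: 0.0063
grip_force: 0.0
```

```bash
python3 - <<'E'
from plan import *
a=np.radians(-17.2);X=np.array([np.cos(a),np.sin(a),0]);Y=np.array([-np.sin(a),np.cos(a),0]);C=np.array([.539,.331,0])
G=C+X*(-.025)+Y*(-.022)
print("place",G)
p=np.array(state()["ee_pos"]);up=p+[0,0,.085]
H=G+[0,0,.107]
W=[(up,None)]
yaw=[97,97,115,140,163,163,163]
for k in range(1,7): W.append((up+(H-up)*k/6,down([97,97,119,141,162.8,162.8][k-1])))
W.append((G+[0,0,.028],None))
plan(W)
E
```

```text
place [0.50861246 0.31737658 0.        ]
at [ 0.4859 -0.2767  0.0218] q [ 38.4  32.9 -19.4 112.2  17.1  37.7  15.5] t 4.95 open 0.0063 grip 0.0
shift [-0.0, 0.0, -0.85] turn [0.0, 0.0, 0.0]
shift [0.98, 0.16, -0.0] turn [0.0, 0.0, 0.01]
shift [0.98, 0.16, -0.0] turn [0.0, 0.0, 0.0]
shift [0.98, 0.16, -0.0] turn [0.0, 0.0, -0.37]
shift [0.85, 0.51, -0.0] turn [0.0, 0.0, -0.37]
shift [0.59, 0.79, -0.0] turn [0.0, 0.0, -0.36]
shift [0.26, 0.96, -0.0] turn [0.0, 0.0, 0.0]
shift [0.0, 0.0, 0.79] turn [0.0, 0.0, 0.0]
```

The fingers passed 20 mm without gripping, so I need a look.

```bash
python3 - <<'E'
from fit import *
t=get_image("top");s=get_image("scene")
a=cv2.resize(t[190:330,310:510],None,fx=3,fy=3,interpolation=cv2.INTER_CUBIC);b=cv2.resize(s[190:310,120:300],None,fx=3,fy=3,interpolation=cv2.INTER_CUBIC)
a=a[:, :];c=np.zeros((600,800,3),np.uint8);c[:280,:400]=cv2.resize(a,(400,280));c[:360,400:]=0
b=cv2.resize(b,(400,267));c[:267,400:]=b
c[290:590,:480]=cv2.resize(t[200:300,360:520],(480,300),interpolation=cv2.INTER_CUBIC)
cv2.imwrite("pics/g1.png",c[:,:,::-1])
print(state()["opening"],state()["grip_force"])
E
```

```text
0.001014167804120178 0.0
```

View pics/g1.png

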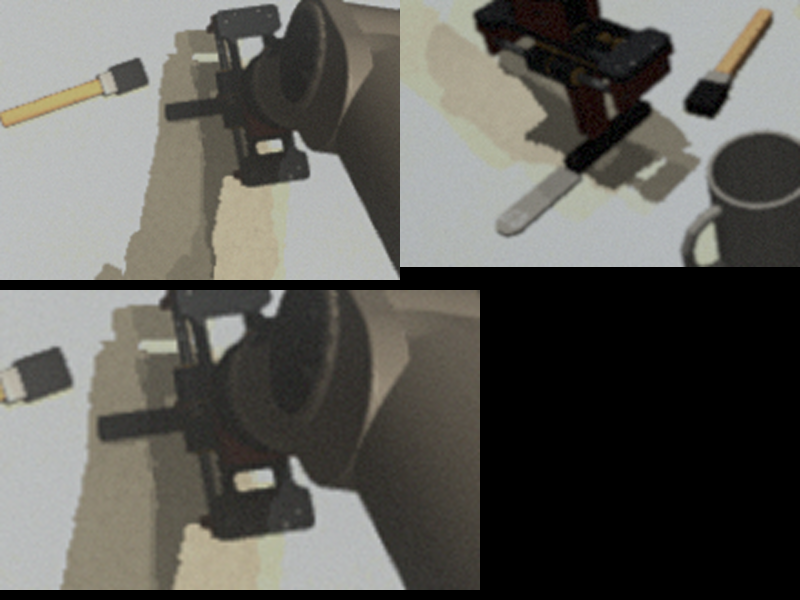

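The crop shows the spatula handle on the near (+x) side of the closed fingers, not between them. I'll open, rise and re-measure.

Emit:
{"fn": "move_arm", "kwargs": {
  "steps": [
    [[0,0,-0.3],[0,0,0],0.0],
    [[0,0,-0.6],[0,0,0],0.6],
    [[-0.5,0,-0.8],[0,0,0],0.8],
    [[-0.9,0,-0.9],[0,0,0],1.0],
    [[-0.9,0,-0.9],[0,0,0],1.0]
  ]
}}

```text
time: 5.68
ee_pos: [0.497, -0.3702, 0.1124]
ee_rot: [[-0.122, 0.993, 0.002], [0.993, 0.122, -0.003], [-0.003, 0.001, -1.0]]
contact_force: [-0.0, 0.1, 0.3]
opening: 0.037
grip_force: 0.0
```

```bash
cat > loc.py <<'E'
from fit import *
def locate(name,p0,cams=("top","scene"),near=60):
    sil={}
    for cam in cams:
        get_image(cam);e=proj([[p0[0],p0[1],.01]],cam)[0]
        L=[d for d in silhouettes(name,cam) if np.hypot(*(np.array(d["centre"])-e))<near]
        if L: sil[cam]=L[0]["pixels"].astype(np.float32)
        print(cam,[(round(d["confidence"],2),np.round(d["centre"]).tolist(),int(d["pixels"].sum())) for d in L])
    for k in [tuple(sil)]+([(c,) for c in sil] if len(sil)>1 else []):
        p,f=fit(name,p0,{a:sil[a] for a in k},{},[0,1,2]+([3] if len(k)==2 else []));print(name,k,np.round(p,4),"yaw",round(np.degrees(p[2]),1),"cost",round(f,3))
E
python3 - <<'E'
from loc import *
locate("spatula",[.4885,-.3035,np.radians(-83),0])
cv2.imwrite("pics/s2.png",get_image("scene")[150:350,100:340,::-1].repeat(3,0).repeat(3,1)[:600,:720])
print(state()["time"],state()["ee_pos"],state()["opening"])
E
```

```text
top [(0.68, [436.0, 243.0], 702)]
scene [(0.96, [198.0, 264.0], 956)]
spatula ('top', 'scene') [ 0.4871 -0.3035 -1.4569 -0.004 ] yaw -83.5 cost 0.125
spatula ('top',) [ 0.4872 -0.3031 -1.4481  0.    ] yaw -83.0 cost 0.123
spatula ('scene',) [ 0.4909 -0.3016 -1.4798  0.    ] yaw -84.8 cost 0.121
5.925 [ 0.4972051  -0.36410039  0.11106773] 0.056648465186443155
```

View pics/s2.png

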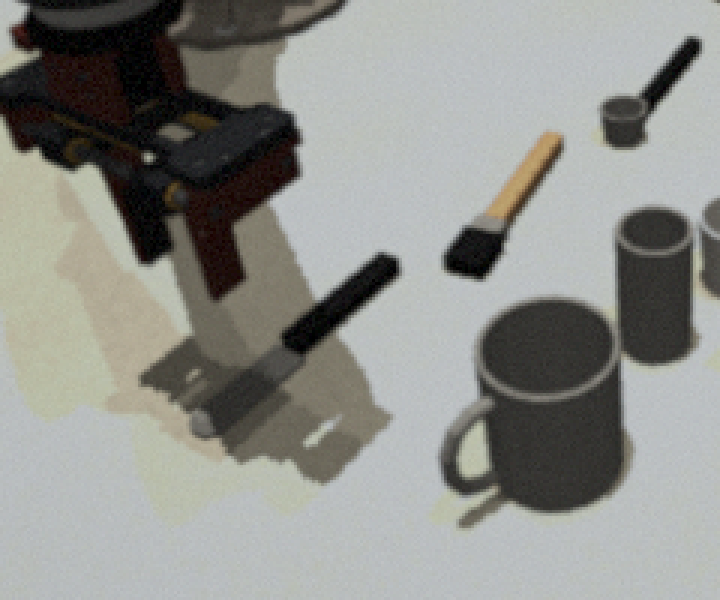

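```bash
python3 - <<'E'
from fit import *
s=state();p=np.array(s["ee_pos"]);R=np.array(s["ee_rot"]);o=s["opening"]
print(p,o,s["qpos"])
for sg in(-1,1):
  for dz in(0,.019,-.061):
    for dx in (-.01,.01):
      P=p+R@np.array([dx,sg*o/2,dz]);print("side",sg,"dz",dz,"dx",dx,"scene crop px",np.round((proj([P],"scene")[0]-[100,150])*3),"top",np.round(proj([P],"top")[0]))
t=get_image("top")
cv2.imwrite("pics/t2.png",t[190:330,380:540,::-1].repeat(4,0).repeat(4,1))
print(state()["ee_pos"],state()["opening"])
E
```

```text
[ 0.4972051  -0.36410039  0.11106773] 0.056648465186443155 [ 45.9680614   30.01502741 -20.81311975 101.6170865   13.19752944
  50.84147454  26.72828564]
side -1 dz 0 dx -0.01 scene crop px [145. 270.] top [482. 245.]
side -1 dz 0 dx 0.01 scene crop px [171. 251.] top [473. 246.]
side -1 dz 0.019 dx -0.01 scene crop px [153. 293.] top [478. 245.]
side -1 dz 0.019 dx 0.01 scene crop px [179. 275.] top [469. 247.]
side -1 dz -0.061 dx -0.01 scene crop px [116. 190.] top [496. 242.]
side -1 dz -0.061 dx 0.01 scene crop px [144. 172.] top [486. 244.]
side 1 dz 0 dx -0.01 scene crop px [210. 302.] top [476. 218.]
side 1 dz 0 dx 0.01 scene crop px [235. 282.] top [468. 220.]
side 1 dz 0.019 dx -0.01 scene crop px [217. 326.] top [473. 220.]
side 1 dz 0.019 dx 0.01 scene crop px [243. 306.] top [464. 221.]
side 1 dz -0.061 dx -0.01 scene crop px [183. 221.] top [490. 214.]
side 1 dz -0.061 dx 0.01 scene crop px [211. 202.] top [480. 215.]
[ 0.4972557  -0.36430352  0.11117034] 0.060980587420867684
```

View pics/t2.png

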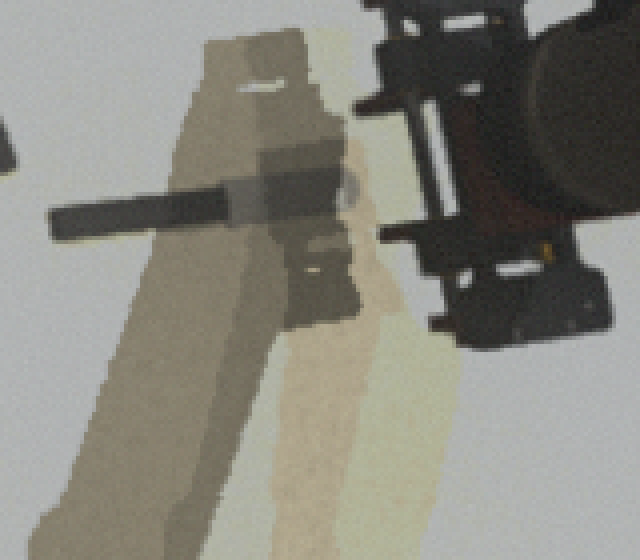

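Both views put the visible fingertips about at the reported TCP height, not 19 mm ahead of it. That explains closing over the handle. I'll go back, then descend in small steps watching the force.

```bash
python3 - <<'E'
from plan import *
plan([([.4855,-.2787,.045],down(97)),([.4855,-.2787,.012],None)])
E
```

```text
at [ 0.4973 -0.3643  0.1112] q [ 46.   30.  -20.8 101.6  13.2  50.8  26.7] t 5.975 open 0.061 grip 0.0
shift [0.86, -0.01, 0.66] turn [-0.0, -0.0, 0.01]
shift [0.0, 0.0, 0.33] turn [0.0, 0.0, 0.0]
```

Emit:
{"fn": "move_arm", "kwargs": {
  "steps": [
    [[0.4,0,0.2],[0,0,0],0.6],
    [[0.86,-0.01,0.5],[0,0,0],0.6],
    [[0.86,-0.01,0.7],[0,0,0],0.6],
    [[0.86,-0.01,0.85],[0,0,0],0.6],
    [[0.86,-0.01,0.92],[0,0,0],0.6],
    [[0.86,-0.01,0.96],[0,0,0],0.6],
    [[0.86,-0.01,0.98],[0,0,0],0.6],
    [[0.86,-0.01,0.98],[0,0,0],0.6]
  ]
}}

```text
time: 6.98
ee_pos: [0.4855, -0.281, 0.0138]
ee_rot: [[-0.127, 0.992, 0.001], [0.992, 0.127, -0.0], [-0.0, 0.0, -1.0]]
contact_force: [-0.2, 0.4, 0.6]
opening: 0.0528
grip_force: 0.0
```

Emit:
{"fn": "move_arm", "kwargs": {
  "steps": [
    [[0,0,0.03],[0,0,0],0.6],
    [[0,0,0.06],[0,0,0],0.6],
    [[0,0,0.06],[0,0,0],0.6]
  ]
}}

```text
time: 7.35
ee_pos: [0.4851, -0.2806, 0.0073]
ee_rot: [[-0.127, 0.992, -0.0], [0.992, 0.127, 0.0], [0.0, -0.0, -1.0]]
contact_force: [0.6, -0.5, -0.2]
opening: 0.0529
grip_force: 0.0
```

Emit:
{"fn": "move_arm", "kwargs": {
  "steps": [
    [[0,0,0.02],[0,0,0],0.6],
    [[0,0,0.04],[0,0,0],0.6],
    [[0,0,0.04],[0,0,0],0.6]
  ]
}}

```text
time: 7.72
ee_pos: [0.4852, -0.2807, 0.0034]
ee_rot: [[-0.127, 0.992, -0.0], [0.992, 0.127, 0.0], [0.0, -0.0, -1.0]]
contact_force: [-0.1, 0.0, -0.7]
opening: 0.0526
grip_force: 0.0
```

Emit:
{"fn": "move_arm", "kwargs": {
  "steps": [
    [[0,0,0],[0,0,0],0.0],
    [[0,0,0],[0,0,0],0.0],
    [[0,0,0],[0,0,0],0.0],
    [[0,0,0],[0,0,0],0.0],
    [[0,0,0],[0,0,0],0.0]
  ],
  "force": 35
}}

```text
time: 8.35
ee_pos: [0.4854, -0.2807, 0.0036]
ee_rot: [[-0.127, 0.992, 0.0], [0.992, 0.127, -0.0], [-0.0, 0.0, -1.0]]
contact_force: [-0.1, -0.2, 0.8]
opening: 0.0194
grip_force: 35.0
```

Gripped at 19.4 mm and 35 N. The reported pose sits at the fingertips in effect. Now the transfer to the tray.

```bash
python3 - <<'E'
from plan import *
a=np.radians(-17.2);X=np.array([np.cos(a),np.sin(a),0]);Y=np.array([-np.sin(a),np.cos(a),0]);C=np.array([.539,.331,0])
G=C+X*(-.023)+Y*(-.022)
p=np.array(state()["ee_pos"]);up=p+[0,0,.09]
H=G+[0,0,.0936]
W=[(up,None)]
for k in range(1,7): W.append((up+(H-up)*k/6,None if k<3 else down([0,0,119,141,162.8,162.8][k-1])))
plan(W);print(H)
E
```

```text
at [ 0.4854 -0.2807  0.0036] q [ 38.2  34.6 -18.7 112.3  18.1  35.9  15.1] t 8.35 open 0.0194 grip 35.0
shift [-0.0, 0.0, -0.9] turn [0.0, 0.0, 0.0]
shift [0.98, 0.17, -0.0] turn [0.0, 0.0, 0.0]
shift [0.98, 0.17, -0.0] turn [0.0, 0.0, 0.0]
shift [0.98, 0.17, -0.0] turn [0.0, 0.0, -0.36]
shift [0.85, 0.52, 0.0] turn [0.0, 0.0, -0.37]
shift [0.59, 0.8, 0.0] turn [0.0, 0.0, -0.36]
shift [0.25, 0.96, 0.0] turn [0.0, 0.0, 0.0]
[0.51052302 0.31678516 0.0936    ]
```

Emit:
{"fn": "move_arm", "kwargs": {
  "steps": [
    [[0,0,-0.3],[0,0,0],0],
    [[0.2,0.03,-0.6],[0,0,0],0],
    [[0.5,0.08,-0.9],[0,0,0],0],
    [[0.98,0.17,-0.9],[0,0,0],0],
    [[0.98,0.17,-0.9],[0,0,0],0]
  ]
}}

```text
time: 8.98
ee_pos: [0.4903, -0.1772, 0.0942]
ee_rot: [[-0.133, 0.991, 0.001], [0.991, 0.133, 0.001], [0.001, 0.001, -1.0]]
contact_force: [0.3, -0.2, -0.7]
opening: 0.0194
grip_force: 35.0
```

Emit:
{"fn": "move_arm", "kwargs": {
  "steps": [
    [[0.4,0.07,0],[0,0,0],0],
    [[0.8,0.14,0],[0,0,0],0],
    [[0.98,0.17,0],[0,0,0],0]
  ]
}}

```text
time: 9.35
ee_pos: [0.4941, -0.0803, 0.0934]
ee_rot: [[-0.129, 0.992, -0.0], [0.992, 0.129, 0.0], [0.0, -0.0, -1.0]]
contact_force: [0.5, -0.7, -0.6]
opening: 0.0197
grip_force: 35.0
```

Emit:
{"fn": "move_arm", "kwargs": {
  "steps": [
    [[0.3,0.05,0],[0,0,-0.12],0],
    [[0.6,0.1,0],[0,0,-0.24],0],
    [[0.98,0.17,0],[0,0,-0.36],0]
  ]
}}

```text
time: 9.72
ee_pos: [0.4985, 0.0167, 0.0932]
ee_rot: [[-0.485, 0.875, -0.001], [0.875, 0.485, -0.001], [-0.0, -0.001, -1.0]]
contact_force: [1.0, 0.3, -0.6]
opening: 0.0196
grip_force: 35.0
```

Emit:
{"fn": "move_arm", "kwargs": {
  "steps": [
    [[0.3,0.17,0],[0,0,-0.12],0],
    [[0.6,0.35,0],[0,0,-0.24],0],
    [[0.85,0.52,0],[0,0,-0.37],0]
  ]
}}

```text
time: 10.1
ee_pos: [0.5031, 0.1173, 0.0933]
ee_rot: [[-0.781, 0.625, -0.0], [0.625, 0.781, -0.0], [-0.0, -0.001, -1.0]]
contact_force: [0.4, 0.0, -0.6]
opening: 0.0198
grip_force: 35.0
```

Emit:
{"fn": "move_arm", "kwargs": {
  "steps": [
    [[0.2,0.27,0],[0,0,-0.12],0],
    [[0.4,0.53,0],[0,0,-0.24],0],
    [[0.59,0.8,0],[0,0,-0.36],0]
  ]
}}

```text
time: 10.48
ee_pos: [0.5076, 0.2161, 0.0931]
ee_rot: [[-0.956, 0.295, -0.0], [0.295, 0.956, -0.001], [0.0, -0.001, -1.0]]
contact_force: [-0.2, -0.5, 0.2]
opening: 0.0194
grip_force: 35.0
```

Emit:
{"fn": "move_arm", "kwargs": {
  "steps": [
    [[0.1,0.4,0],[0,0,0],0],
    [[0.2,0.75,0],[0,0,0],0],
    [[0.25,0.96,0],[0,0,0],0],
    [[0.25,0.96,0],[0,0,0],0],
    [[0.25,0.96,0],[0,0,0],0]
  ]
}}

```text
time: 11.1
ee_pos: [0.5123, 0.3134, 0.093]
ee_rot: [[-0.954, 0.299, -0.001], [0.299, 0.954, -0.002], [0.0, -0.002, -1.0]]
contact_force: [-0.4, -0.4, -1.3]
opening: 0.0198
grip_force: 35.0
```

```bash
python3 - <<'E'
from plan import *
plan([([.5105,.3168,.03],down(162.8)),([.5105,.3168,.0095],None)])
E
```

```text
at [0.5123 0.3134 0.093 ] q [ -7.2  34.6 -41.  103.5  28.   52.6  11.9] t 11.1 open 0.0198 grip 35.0
shift [0.03, 0.03, 0.63] turn [-0.0, -0.0, -0.0]
shift [0.0, 0.0, 0.2] turn [0.0, 0.0, 0.0]
```

Emit:
{"fn": "move_arm", "kwargs": {
  "steps": [
    [[0.03,0.03,0.3],[0,0,0],0],
    [[0.03,0.03,0.6],[0,0,0],0],
    [[0.03,0.03,0.75],[0,0,0],0],
    [[0.03,0.03,0.82],[0,0,0],0],
    [[0.03,0.03,0.84],[0,0,0],0],
    [[0.03,0.03,0.84],[0,0,0],0.38],
    [[0.03,0.03,0.84],[0,0,0],0.38],
    [[0.03,0.03,0.84],[0,0,0],0.38]
  ]
}}

```text
time: 12.1
ee_pos: [0.5103, 0.3193, 0.0101]
ee_rot: [[-0.955, 0.297, 0.001], [0.297, 0.955, 0.0], [-0.001, 0.001, -1.0]]
contact_force: [-0.1, -0.1, -1.0]
opening: 0.0332
grip_force: 0.0
```

Emit:
{"fn": "move_arm", "kwargs": {
  "steps": [
    [[0,0,-0.1],[0,0,0],0.38],
    [[0,0,-0.4],[0,0,0],0.38],
    [[0,0,-0.8],[0,0,0],0.5],
    [[-0.1,-0.9,-0.9],[0,0,0.1],0.5],
    [[-0.1,-0.9,-0.9],[0,0,0.1],0.5]
  ]
}}

```text
time: 12.72
ee_pos: [0.4929, 0.2274, 0.1007]
ee_rot: [[-0.917, 0.398, 0.001], [0.398, 0.917, -0.002], [-0.002, -0.001, -1.0]]
contact_force: [0.5, -0.2, -0.7]
opening: 0.0437
grip_force: 0.0
```

```bash
python3 - <<'E'
from loc import *
t=get_image("top");cv2.imwrite("pics/t3.png",t[150:300,100:300,::-1].repeat(4,0).repeat(4,1))
locate("spatula",[.533,.31,np.radians(-17),.005],("scene","top"),25)
locate("scoop",[.4875,.106,np.radians(-76),0],("top","scene"))
print(state()["time"],state()["ee_pos"])
E
```

```text
scene [(0.84, [371.0, 152.0], 336)]
top []
spatula ('scene',) [ 0.5343  0.3111 -0.3156  0.005 ] yaw -18.1 cost 0.135
top [(0.85, [270.0, 238.0], 627)]
scene [(0.66, [311.0, 184.0], 445)]
scoop ('top', 'scene') [ 0.4884  0.1082 -1.3204 -0.0028] yaw -75.7 cost 0.154
scoop ('top',) [ 0.4879  0.1061 -1.3264  0.    ] yaw -76.0 cost 0.188
scoop ('scene',) [ 0.4904  0.1069 -1.3159  0.    ] yaw -75.4 cost 0.116
13.175 [0.49265459 0.23160586 0.09952514]
```

View pics/t3.png

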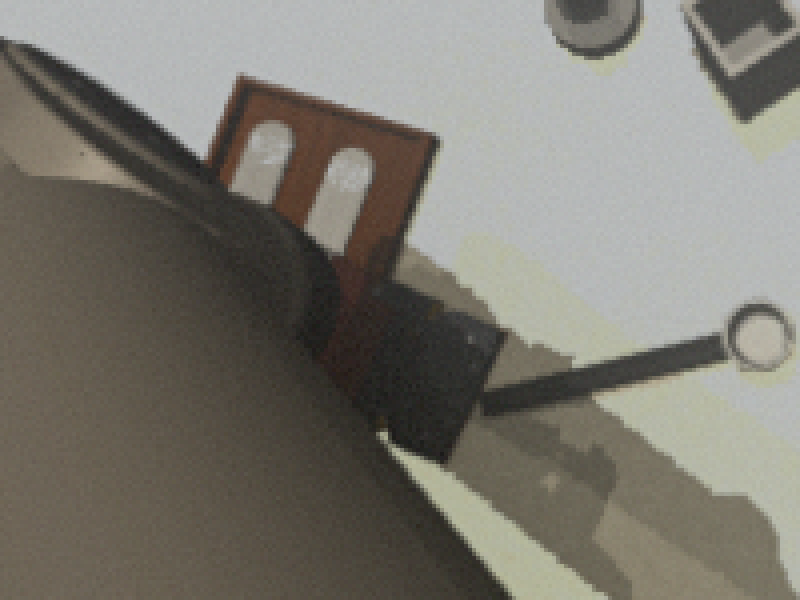

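The spatula lies in the free half of the tray, parallel to the fixed one, with the blade the same way. The fit gives a centre of (0.534, 0.311). Next is the scoop. I'll also identify the arm's kinematics from logged states, to choose a tilt direction.

```bash
cat > kin.py <<'E'
import numpy as np, itertools
from scipy.spatial.transform import Rotation as Ro
from scipy.optimize import least_squares
D=[([62.1,27.3,1.3,89.1,-.7,63.6,-4.8],[.2496,-.6272,.2176],21.7),
([41.3,26.2,-21.7,109.8,13.1,46.4,19.5],[.4821,-.2848,.1018],97),
([38.4,32.9,-19.4,112.2,17.1,37.7,15.5],[.4859,-.2767,.0218],97.3),
([46,30,-20.8,101.6,13.2,50.8,26.7],[.4972,-.3641,.1111],97),
([-7.2,34.6,-41,103.5,28,52.6,11.9],[.5123,.3134,.093],162.6)]
def fk(q,sg,par):
    s,L1,L2,L3,o1,o7=par
    r=lambda ax,a:Ro.from_euler(ax,a,degrees=True)
    A=r("z",sg[0]*q[0]+o1)*r("y",q[1]);E=np.array([0,0,s])+A.apply([0,0,L1])
    B=A*r("z",sg[1]*q[2])*r("y",q[3]);W=E+B.apply([0,0,L2])
    C=B*r("z",sg[2]*q[4])*r("y",q[5])*r("z",sg[3]*q[6]+o7)
    return W+C.apply([0,0,L3]),C.as_matrix(),E,W
def down(yaw):
    a=np.radians(yaw);x=np.array([np.cos(a),np.sin(a),0]);z=np.array([0,0,-1.]);return np.c_[x,np.cross(z,x),z]
if __name__=="__main__":
    best=[]
    for sg in itertools.product((1,-1),repeat=4):
        for o1 in(-130,-6,180):
            def res(p):
                e=[]
                for q,P,y in D:
                    p_,R,_,_=fk(q,sg,p);e+=list((p_-P)*5)+list(((R-down(y)).ravel())*.5)
                return e+list((np.array(p[:4])-.35)*.02)
            o=least_squares(res,[.3,.4,.4,.2,o1,90],x_scale=[.1,.1,.1,.1,30,30]);best.append((o.cost,sg,np.round(o.x,3)))
    best.sort(key=lambda b:b[0])
    for b in best[:3]: print(b)
E
python3 kin.py; python3 - <<'E'
from plan import *
P=[.4953,.0774]
plan([([.496,.14,.08],None),([*P,.05],down(104.1)),([*P,.0036],None)])
E
```

```text
(np.float64(0.0029497073844393616), (-1, -1, -1, -1), array([ 0.717,  0.536,  0.473,  0.771, -5.768, 84.278]))
(np.float64(0.16478922562694853), (-1, -1, -1, 1), array([ 0.717,  0.536,  0.473,  0.771, -5.768, 56.416]))
(np.float64(0.2849950603630137), (-1, -1, 1, -1), array([-4.3000e-02,  5.0900e-01,  4.8800e-01, -2.5000e-02, -5.5420e+00,
        6.5439e+01]))
at [0.4927 0.2316 0.0995] q [  0.7  29.3 -41.3 110.9  25.2  49.1  12.8] t 13.175 open 0.0439 grip 0.0
shift [-0.39, -0.83, 0.19] turn [0.0, 0.0, 0.0]
shift [-0.24, -0.58, 0.3] turn [0.0, -0.0, 0.88]
shift [0.0, 0.0, 0.46] turn [0.0, 0.0, 0.0]
```

The joint signs are settled: q5 increases as the tool turns to point right or outward, and its range allows that up to 258°. On to the scoop.

Emit:
{"fn": "move_arm", "kwargs": {
  "steps": [
    [[-0.2,-0.4,0.05],[0,0,0],0.5],
    [[-0.39,-0.83,0.19],[0,0,0],0.5],
    [[-0.39,-0.83,0.19],[0,0,0],0.5]
  ]
}}

```text
time: 13.55
ee_pos: [0.4952, 0.1345, 0.079]
ee_rot: [[-0.917, 0.4, -0.003], [0.4, 0.917, -0.003], [0.002, -0.004, -1.0]]
contact_force: [-0.0, 0.7, 0.4]
opening: 0.0438
grip_force: 0.0
```

Emit:
{"fn": "move_arm", "kwargs": {
  "steps": [
    [[-0.06,-0.15,0],[0,0,0.16],0.5],
    [[-0.12,-0.3,0],[0,0,0.32],0.5],
    [[-0.18,-0.45,0],[0,0,0.48],0.5],
    [[-0.24,-0.58,0.1],[0,0,0.64],0.5],
    [[-0.24,-0.58,0.2],[0,0,0.8],0.5],
    [[-0.24,-0.58,0.3],[0,0,0.88],0.5],
    [[-0.24,-0.58,0.3],[0,0,0.88],0.5]
  ]
}}

```text
time: 14.42
ee_pos: [0.4946, 0.0773, 0.0502]
ee_rot: [[-0.243, 0.97, -0.001], [0.97, 0.243, 0.0], [0.001, -0.001, -1.0]]
contact_force: [0.2, 0.3, 0.3]
opening: 0.0439
grip_force: 0.0
```

```bash
python3 - <<'E'
from plan import *
P=[.4953,.0774]
plan([([*P,.02],down(104.1)),([*P,.0036],None)])
E
```

```text
at [0.4946 0.0773 0.0502] q [  5.6  27.1 -26.4 118.9  19.1  38.1 -19.4] t 14.425 open 0.0439 grip 0.0
shift [-0.0, 0.01, 0.3] turn [-0.0, -0.0, -0.0]
shift [0.0, 0.0, 0.16] turn [0.0, 0.0, 0.0]
```

Emit:
{"fn": "move_arm", "kwargs": {
  "steps": [
    [[0,0.01,0.2],[0,0,0],0.5],
    [[0,0.01,0.36],[0,0,0],0.5],
    [[0,0.01,0.46],[0,0,0],0.5],
    [[0,0.01,0.47],[0,0,0],0.5],
    [[0,0.01,0.47],[0,0,0],0.0],
    [[0,0.01,0.47],[0,0,0],0.0],
    [[0,0.01,0.47],[0,0,0],0.0],
    [[0,0.01,0.47],[0,0,0],0.0],
    [[0,0.01,0.47],[0,0,0],0.0]
  ],
  "force": 45
}}

```text
time: 15.55
ee_pos: [0.4962, 0.076, 0.0039]
ee_rot: [[-0.24, 0.971, 0.001], [0.971, 0.24, -0.0], [-0.0, 0.001, -1.0]]
contact_force: [-0.4, -0.5, 3.8]
opening: 0.0157
grip_force: 45.0
```

Emit:
{"fn": "move_arm", "kwargs": {
  "steps": [
    [[0,0,-0.3],[0,0,0],0],
    [[0,0,-0.6],[0,0,0],0],
    [[0,0,-1.0],[0,0,0],0],
    [[0,0,-1.0],[0,0,0],0]
  ]
}}

```text
time: 16.05
ee_pos: [0.4977, 0.0764, 0.1059]
ee_rot: [[-0.24, 0.971, 0.005], [0.971, 0.24, 0.001], [-0.001, 0.005, -1.0]]
contact_force: [-0.1, 0.1, -0.6]
opening: 0.0154
grip_force: 45.0
```

Emit:
{"fn": "move_arm", "kwargs": {
  "steps": [
    [[0,0,-0.3],[0,0,0],0],
    [[0,0,-0.6],[0,-0.15,0],0],
    [[0,0,-0.8],[0,-0.3,0],0],
    [[0,0,-0.8],[0,-0.45,0],0],
    [[0,0,-0.8],[0,-0.6,0],0],
    [[0,0,-0.8],[0,-0.6,0],0]
  ]
}}

```text
time: 16.8
ee_pos: [0.4943, 0.0787, 0.1809]
ee_rot: [[-0.203, 0.969, 0.141], [0.784, 0.247, -0.57], [-0.587, -0.005, -0.81]]
contact_force: [0.6, -0.2, -1.0]
opening: 0.0156
grip_force: 45.0
```

```bash
python3 - <<'E'
from plan import *
plan([])
E
```

```text
at [0.4943 0.0787 0.1809] q [-18.1  22.4 -24.7 113.9  42.6  72.  -51.5] t 16.8 open 0.0156 grip 45.0
```

```bash
cat > ik.py <<'E'
from kin import *
from station import state
sg=(-1,)*4
s=state();DD=[(q,P,down(y)) for q,P,y in D]+[(s["qpos"],s["ee_pos"],np.array(s["ee_rot"]))]
def res(p):
    e=[]
    for q,P,R in DD:
        p_,R_,_,_=fk(q,sg,p);e+=list((p_-P)*5)+list((R_-R).ravel()*.5)
    return e
par=least_squares(res,[.4,.536,.473,.4,-5.8,84.3],x_scale=[.1,.1,.1,.1,30,30]).x
print("par",np.round(par,3),"rms",np.sqrt(np.mean(np.square(res(par)))))
lo=np.array([-169,-19,-80,14,-78,10,-169.]);hi=np.array([169,120,83,139,258,109.5,169.])
def tool(yaw,tiltdeg): # tool z: tilt from down towards yaw; x on the lower side
    z0=down(yaw+180);return z0@Ro.from_euler("y",-tiltdeg,degrees=True).as_matrix()
rng=np.random.default_rng(0)
def ik(P,R,n=25,q0=None):
    best=None
    for i in range(n):
        q=np.clip(np.array(q0)+rng.normal(0,15,7)*(i>0),lo+1,hi-1) if q0 is not None else rng.uniform(lo,hi)
        f=lambda q:np.r_[(fk(q,sg,par)[0]-P)*5,(fk(q,sg,par)[1]-R).ravel()]
        o=least_squares(f,q,bounds=(lo,hi),x_scale=30.,max_nfev=60)
        if best is None or o.cost<best.cost: best=o
        if o.cost<1e-7: break
    return best.x,best.cost
E
python3 - <<'E'
from ik import *
for T in(70,80,90):
  for yaw in(-76,-50,-25,0,20):
    q,c=ik(np.array([.67,.0385,.17]),tool(yaw,T),12)
    p,R,E,W=fk(q,sg,par)
    print(T,yaw,"cost %.1e"%c,np.round(q),"elbow",np.round(E,2),"wrist",np.round(W,2))
E
```

```text
par [ 0.298  0.539  0.474  0.355 -5.721 84.499] rms 0.015618584495147615
70 -76 cost 6.7e-25 [-23.  49. -21.  94.  74.  96. -63.] elbow [0.39 0.12 0.65] wrist [0.59 0.36 0.29]
70 -50 cost 6.8e-26 [-64.  44.  33. 116.  76.  50. -65.] elbow [0.2  0.32 0.69] wrist [0.46 0.29 0.29]
70 -25 cost 4.5e-26 [ -66.   41.   42.  133.  129.   41. -102.] elbow [0.18 0.31 0.7 ] wrist [0.37 0.18 0.29]
70 0 cost 4.7e-03 [ 13.  34. -31. 139. 165.  61. -75.] elbow [ 0.28 -0.1   0.75] wrist [0.36 0.04 0.3 ]
70 20 cost 1.4e-25 [ 62.  67. -74. 138. 175.  43. -24.] elbow [ 0.19 -0.46  0.51] wrist [ 0.36 -0.08  0.29]
80 -76 cost 4.4e-21 [-24.  55. -22.  93.  80. 106. -67.] elbow [0.42 0.14 0.61] wrist [0.59 0.38 0.23]
80 -50 cost 1.9e-23 [-48.  46.  10. 115.  89.  73. -76.] elbow [0.29 0.26 0.68] wrist [0.45 0.31 0.23]
80 -25 cost 3.8e-24 [-50.  43.  19. 133. 125.  67. -99.] elbow [0.27 0.25 0.69] wrist [0.35 0.19 0.23]
80 0 cost 1.1e-02 [ -49.   52.   41.  139.  171.   76. -127.] elbow [0.31 0.29 0.63] wrist [0.35 0.05 0.22]
80 20 cost 6.6e-05 [ 65.  83. -74. 139. 189.  47. -18.] elbow [ 0.17 -0.51  0.36] wrist [ 0.34 -0.08  0.23]
90 -76 cost 3.9e-28 [-47.  59.  12.  91.  67.  92. -64.] elbow [0.35 0.3  0.57] wrist [0.58 0.38 0.17]
90 -50 cost 2.4e-19 [-93. 100.  81. 114.  -4.  23. -15.] elbow [0.02 0.53 0.2 ] wrist [0.44 0.31 0.17]
90 -25 cost 2.1e-30 [-18.  52. -19. 132. 132. 103. -88.] elbow [0.42 0.09 0.63] wrist [0.35 0.19 0.17]
90 0 cost 3.1e-03 [ -24.   55.   11.  139.  168.  102. -107.] elbow [0.42 0.14 0.61] wrist [0.33 0.04 0.16]
90 20 cost 3.1e-28 [ 73. 114. -80. 138. 190.  41.  12.] elbow [ 0.1  -0.48  0.08] wrist [ 0.34 -0.08  0.17]
```

Pointing the tool at yaw ≈ -45° with a 90° tilt is reachable. Now planning the scoop into the square pot.

```bash
python3 - <<'E'
from plan import *
def tool(yaw,t): return down(yaw+180)@Ro.from_euler("y",-t,degrees=True).as_matrix()
d=np.array([np.cos(np.radians(-45)),np.sin(np.radians(-45)),0])*.004
H=np.array([.674,.0386,.25])+d
plan([([.52,.08,.255],tool(-66,62)),([.585,.075,.255],tool(-55,90)),([.64,.06,.255],tool(-45,90)),(H,None)])
E
```

```text
at [0.4943 0.0787 0.1809] q [-18.1  22.4 -24.7 113.9  42.6  72.  -51.5] t 16.8 open 0.0156 grip 45.0
shift [-0.48, 0.25, -0.57] turn [-0.13, -0.43, -0.1]
shift [-0.15, 0.57, 0.27] turn [-0.18, -0.47, -0.04]
shift [-0.0, 0.36, 0.44] turn [-0.17, 0.0, -0.0]
shift [0.05, 0.09, 0.43] turn [0.0, 0.0, 0.0]
```

Emit:
{"fn": "move_arm", "kwargs": {
  "steps": [
    [[-0.16,0.08,-0.19],[-0.04,-0.14,-0.03],0],
    [[-0.32,0.16,-0.38],[-0.08,-0.28,-0.06],0],
    [[-0.48,0.25,-0.57],[-0.13,-0.43,-0.1],0],
    [[-0.48,0.25,-0.57],[-0.13,-0.43,-0.1],0],
    [[-0.48,0.25,-0.57],[-0.13,-0.43,-0.1],0]
  ]
}}

```text
time: 17.42
ee_pos: [0.5213, 0.0753, 0.2572]
ee_rot: [[-0.181, 0.918, 0.354], [0.438, 0.398, -0.806], [-0.881, 0.01, -0.474]]
contact_force: [0.1, -0.6, -0.8]
opening: 0.0155
grip_force: 45.0
```

Emit:
{"fn": "move_arm", "kwargs": {
  "steps": [
    [[-0.04,0.14,0.07],[-0.045,-0.12,-0.01],0],
    [[-0.08,0.28,0.14],[-0.09,-0.24,-0.02],0],
    [[-0.12,0.42,0.2],[-0.135,-0.36,-0.03],0],
    [[-0.15,0.57,0.27],[-0.18,-0.47,-0.04],0],
    [[-0.15,0.57,0.27],[-0.18,-0.47,-0.04],0],
    [[-0.15,0.57,0.27],[-0.18,-0.47,-0.04],0]
  ]
}}

```text
time: 18.18
ee_pos: [0.5859, 0.0705, 0.2593]
ee_rot: [[0.015, 0.825, 0.565], [0.007, 0.565, -0.825], [-1.0, 0.016, 0.003]]
contact_force: [-0.4, -0.0, -0.4]
opening: 0.0152
grip_force: 45.0
```

```bash
python3 - <<'E'
from plan import *
def tool(yaw,t): return down(yaw+180)@Ro.from_euler("y",-t,degrees=True).as_matrix()
d=np.array([np.cos(np.radians(-45)),np.sin(np.radians(-45)),0])*.004
H=np.array([.674,.0386,.25])+d
print(np.round(state()["ee_rot"],3).tolist())
plan([([.64,.06,.255],tool(-45,90)),(H,None)])
E
```

```text
[[0.015, 0.825, 0.565], [0.007, 0.565, -0.825], [-1.0, 0.016, 0.003]]
at [0.5859 0.0705 0.2593] q [-37.7  41.1 -13.6 117.4  80.5 103.4 -70.8] t 18.175 open 0.0152 grip 45.0
shift [0.05, 0.39, 0.39] turn [-0.18, 0.0, -0.01]
shift [0.05, 0.09, 0.43] turn [0.0, 0.0, 0.0]
```

Emit:
{"fn": "move_arm", "kwargs": {
  "steps": [
    [[0.02,0.2,0.2],[-0.09,0,0],0],
    [[0.05,0.39,0.39],[-0.18,0,-0.01],0],
    [[0.05,0.39,0.39],[-0.18,0,-0.01],0],
    [[0.05,0.39,0.39],[-0.18,0,-0.01],0]
  ]
}}

```text
time: 18.68
ee_pos: [0.6399, 0.0618, 0.2556]
ee_rot: [[0.009, 0.704, 0.71], [-0.001, 0.71, -0.704], [-1.0, 0.006, 0.006]]
contact_force: [-0.6, 0.1, -0.6]
opening: 0.0153
grip_force: 45.0
```

Emit:
{"fn": "move_arm", "kwargs": {
  "steps": [
    [[0.02,0.05,0.2],[0,0,0],0],
    [[0.05,0.09,0.43],[0,0,0],0],
    [[0.05,0.09,0.43],[0,0,0],0],
    [[0.05,0.09,0.43],[0,0,0],0]
  ]
}}

```text
time: 19.18
ee_pos: [0.6772, 0.0379, 0.25]
ee_rot: [[0.007, 0.702, 0.712], [-0.003, 0.712, -0.702], [-1.0, 0.003, 0.007]]
contact_force: [0.5, 0.3, -0.8]
opening: 0.0158
grip_force: 45.0
```

```bash
python3 - <<'E'
from plan import *
import fit,cv2
def tool(yaw,t): return down(yaw+180)@Ro.from_euler("y",-t,degrees=True).as_matrix()
d=np.array([np.cos(np.radians(-45)),np.sin(np.radians(-45)),0])*.004
H=np.array([.674,.0386,.25])+d
t=fit.get_image("top");s=fit.get_image("scene")
c=np.zeros((400,800,3),np.uint8)
c[:,:400]=cv2.resize(t[100:200,240:340],(400,400),interpolation=cv2.INTER_CUBIC);c[:,400:]=cv2.resize(s[110:240,310:440],(400,400),interpolation=cv2.INTER_CUBIC)
cv2.imwrite("pics/h1.png",c[:,:,::-1])
S=state();p=np.array(S["ee_pos"]);R=np.array(S["ee_rot"])
tail=p+R@np.array([.125,0,-.004]);print("tail exp",tail,"up",R[:,0],"px",fit.proj([tail],"top"),fit.proj([tail],"scene"))
print("pot top centre px",fit.proj([[.674,.0386,.1]],"top"),fit.proj([[.674,.0386,.1]],"scene"))
plan([(H-[0,0,.095],tool(-45,90))])
E
```

```text
tail exp [0.6751434  0.04092207 0.1249671 ] up [ 0.00720378 -0.00273783 -0.9999703 ] px [[283.50836855 149.72668439]] [[366.41333988 173.41572934]]
pot top centre px [[285.53598928 153.89925226]] [[364.60696584 183.13181453]]
at [0.6771 0.0385 0.25  ] q [-31.9  41.5  -9.5 119.2  98.3  94.  -69.8] t 19.275 open 0.0152 grip 45.0
shift [0.95, -0.02, 0.01] turn [0.01, 0.01, -0.0]
```

View pics/h1.png

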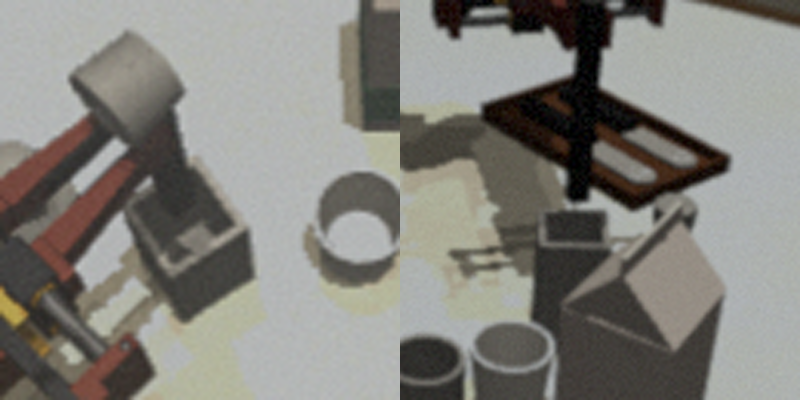

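The handle end hangs centred over the square pot's mouth in both views: top ≈(285,153), scene ≈(367,175). Inserting.

Emit:
{"fn": "move_arm", "kwargs": {
  "steps": [
    [[0.15,-0.01,0],[0,0,0],0],
    [[0.3,-0.01,0],[0,0,0],0],
    [[0.45,-0.01,0],[0,0,0],0],
    [[0.6,-0.02,0],[0,0,0],0],
    [[0.75,-0.02,0],[0,0,0],0],
    [[0.9,-0.02,0],[0,0,0],0],
    [[1.0,-0.02,0],[0,0,0],0],
    [[1.0,-0.02,0],[0,0,0],0]
  ]
}}

```text
time: 20.27
ee_pos: [0.6765, 0.0358, 0.1493]
ee_rot: [[0.007, 0.702, 0.712], [-0.004, 0.712, -0.702], [-1.0, 0.002, 0.007]]
contact_force: [-0.1, 0.2, -1.0]
opening: 0.0157
grip_force: 45.0
```

Emit:
{"fn": "move_arm", "kwargs": {
  "steps": [
    [[0,0,0],[0,0,0],1.0],
    [[0,0,0],[0,0,0],1.0],
    [[0,0,0],[0,0,0],1.0],
    [[0,0,0],[0,0,0],1.0],
    [[0,0,0],[0,0,0],1.0],
    [[0,0,0],[0,0,0],1.0],
    [[-0.05,0,-0.15],[0,0,0],1.0],
    [[-0.1,0,-0.4],[0,0,0],1.0],
    [[-0.15,0,-0.7],[0,0,0],1.0],
    [[-0.2,0,-0.95],[0,0,0],1.0],
    [[-0.2,0,-0.95],[0,0,0],1.0]
  ]
}}

```text
time: 21.65
ee_pos: [0.608, 0.1056, 0.1694]
ee_rot: [[0.007, 0.699, 0.715], [-0.001, 0.715, -0.699], [-1.0, 0.004, 0.006]]
contact_force: [0.5, 0.1, 0.8]
opening: 0.088
grip_force: 0.0
```

```bash
python3 - <<'E'
from plan import *
import fit,cv2
t=fit.get_image("top");s=fit.get_image("scene")
c=np.zeros((400,800,3),np.uint8)
c[:,:400]=cv2.resize(t[100:260,240:400],(400,400),interpolation=cv2.INTER_CUBIC);c[:,400:]=cv2.resize(s[110:240,310:440],(400,400),interpolation=cv2.INTER_CUBIC)
cv2.imwrite("pics/h2.png",c[:,:,::-1])
fit.get_image("top")
B=np.array([.4957,-.0985,0]);b=np.array([np.cos(np.radians(-71.4)),np.sin(np.radians(-71.4)),0])
G=B+b*.022;print(G)
def tool(yaw,t): return down(yaw+180)@Ro.from_euler("y",-t,degrees=True).as_matrix()
plan([([.56,.09,.21],tool(-60,60)),([.52,.04,.21],tool(-68,20)),([*(G[:2]),.16],tool(-71.4,0)),([*(G[:2]),.065],tool(-71.4,0))])
E
```

```text
[ 0.5027171  -0.11935091  0.        ]
at [0.6091 0.102  0.1696] q [-38.5  50.9 -14.  119.1  90.  101.5 -79.6] t 21.8 open 0.0881 grip 0.0
shift [-0.41, -0.43, -0.26] turn [0.25, 0.5, 0.06]
shift [-0.12, -0.6, 0.2] turn [0.09, 0.67, 0.1]
shift [-1.16, -0.76, 0.95] turn [0.01, 0.33, 0.06]
shift [0.0, 0.0, 0.95] turn [0.0, 0.0, 0.0]
```

View pics/h2.png

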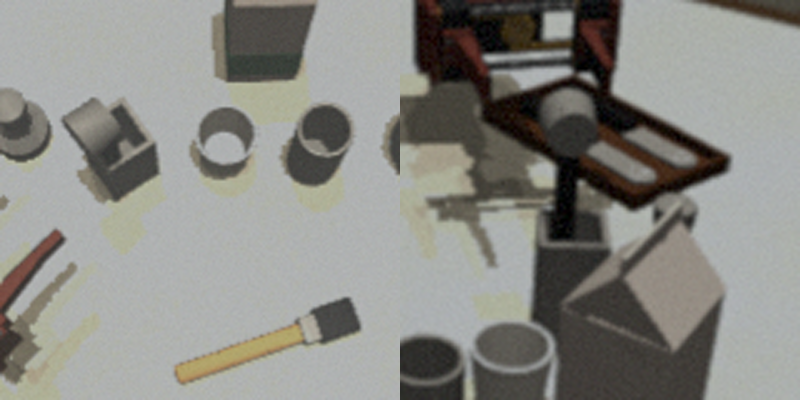

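The scoop stands upright in the square pot, head up, and the cup and tamper are unmoved. Now the brush.

Emit:
{"fn": "move_arm", "kwargs": {
  "steps": [
    [[-0.14,-0.14,-0.09],[0.06,0.12,0.01],0.8],
    [[-0.28,-0.28,-0.18],[0.12,0.25,0.03],0.6],
    [[-0.41,-0.43,-0.26],[0.18,0.38,0.05],0.6],
    [[-0.41,-0.43,-0.26],[0.25,0.5,0.06],0.6],
    [[-0.41,-0.43,-0.26],[0.25,0.5,0.06],0.6]
  ]
}}

```text
time: 22.42
ee_pos: [0.5616, 0.0886, 0.2124]
ee_rot: [[-0.244, 0.867, 0.434], [0.431, 0.498, -0.753], [-0.869, 0.004, -0.495]]
contact_force: [-0.1, 0.0, -0.5]
opening: 0.0524
grip_force: 0.0
```

Emit:
{"fn": "move_arm", "kwargs": {
  "steps": [
    [[-0.03,-0.15,0.05],[0.02,0.15,0.02],0.6],
    [[-0.06,-0.3,0.1],[0.04,0.3,0.04],0.6],
    [[-0.09,-0.45,0.15],[0.06,0.45,0.06],0.6],
    [[-0.12,-0.6,0.2],[0.08,0.6,0.08],0.6],
    [[-0.12,-0.6,0.2],[0.09,0.67,0.1],0.6],
    [[-0.12,-0.6,0.2],[0.09,0.67,0.1],0.6]
  ]
}}

```text
time: 23.18
ee_pos: [0.5188, 0.0373, 0.2093]
ee_rot: [[-0.355, 0.927, 0.12], [0.869, 0.374, -0.323], [-0.345, -0.01, -0.939]]
contact_force: [-0.3, 0.6, -0.7]
opening: 0.0526
grip_force: 0.0
```

```bash
python3 - <<'E'
from plan import *
G=[.5027,-.1194]
plan([([.51,-.03,.16],down(108.6)),([*G,.06],down(108.6)),([*G,.0036],None)])
E
```

```text
at [0.5188 0.0373 0.2093] q [  1.2  15.3 -29.6 112.8  31.9  60.8 -23.2] t 23.175 open 0.0526 grip 0.0
shift [-0.38, -0.33, 0.67] turn [0.0, 0.34, 0.06]
shift [-0.82, -0.35, 1.0] turn [0.0, 0.0, 0.0]
shift [0.0, 0.0, 0.56] turn [0.0, 0.0, 0.0]
```

Emit:
{"fn": "move_arm", "kwargs": {
  "steps": [
    [[-0.15,-0.13,0.27],[0,0.15,0.03],0.6],
    [[-0.3,-0.26,0.54],[0,0.3,0.05],0.6],
    [[-0.38,-0.33,0.67],[0,0.34,0.06],0.6],
    [[-0.38,-0.33,0.67],[0,0.34,0.06],0.6]
  ]
}}

```text
time: 23.68
ee_pos: [0.5087, -0.028, 0.1584]
ee_rot: [[-0.319, 0.948, -0.005], [0.948, 0.319, 0.006], [0.007, -0.003, -1.0]]
contact_force: [0.4, 0.7, -0.1]
opening: 0.0527
grip_force: 0.0
```

Emit:
{"fn": "move_arm", "kwargs": {
  "steps": [
    [[-0.3,-0.12,0.3],[0,0,0],0.6],
    [[-0.6,-0.25,0.65],[0,0,0],0.6],
    [[-0.82,-0.35,1.0],[0,0,0],0.6],
    [[-0.82,-0.35,1.0],[0,0,0],0.6],
    [[-0.82,-0.35,1.0],[0,0,0],0.6]
  ]
}}

```text
time: 24.3
ee_pos: [0.5052, -0.1119, 0.0613]
ee_rot: [[-0.325, 0.946, 0.002], [0.946, 0.325, 0.008], [0.007, 0.005, -1.0]]
contact_force: [-0.1, 0.2, 0.2]
opening: 0.0529
grip_force: 0.0
```

```bash
python3 - <<'E'
from plan import *
G=[.5027,-.1194]
plan([([*G,.0036],down(108.6))])
E
```

```text
at [ 0.5052 -0.1119  0.0613] q [ 25.9  26.9 -24.7 116.6  16.4  39.7   9.8] t 24.3 open 0.0529 grip 0.0
shift [-0.07, -0.05, 0.58] turn [0.0, -0.01, 0.01]
```

Emit:
{"fn": "move_arm", "kwargs": {
  "steps": [
    [[-0.06,-0.04,0.2],[0,0,0],0.6],
    [[-0.06,-0.04,0.4],[0,0,0],0.6],
    [[-0.06,-0.04,0.52],[0,0,0],0.6],
    [[-0.06,-0.04,0.57],[0,0,0],0.6],
    [[-0.06,-0.04,0.57],[0,0,0],0.0],
    [[-0.06,-0.04,0.57],[0,0,0],0.0],
    [[-0.06,-0.04,0.57],[0,0,0],0.0],
    [[-0.06,-0.04,0.57],[0,0,0],0.0],
    [[-0.06,-0.04,0.57],[0,0,0],0.0]
  ],
  "force": 45
}}

```text
time: 25.42
ee_pos: [0.5031, -0.1215, 0.0037]
ee_rot: [[-0.321, 0.947, 0.003], [0.947, 0.321, 0.007], [0.006, 0.005, -1.0]]
contact_force: [0.8, -0.4, 2.3]
opening: 0.0178
grip_force: 45.0
```

Emit:
{"fn": "move_arm", "kwargs": {
  "steps": [
    [[0,0,-0.3],[0,0,0],0],
    [[0,0,-0.6],[0,0,0],0],
    [[0,0,-1.0],[0,0,0],0],
    [[0,0,-1.0],[0,0,0],0]
  ]
}}

```text
time: 25.92
ee_pos: [0.5042, -0.1226, 0.1058]
ee_rot: [[-0.32, 0.947, 0.006], [0.947, 0.32, 0.006], [0.004, 0.008, -1.0]]
contact_force: [-0.1, -0.0, -0.7]
opening: 0.0173
grip_force: 45.1
```

```bash
python3 - <<'E'
from ik import *
for T in(85,90):
  for yaw in(-71,-60,-50,-40,-25):
    q,c=ik(np.array([.68,-.148,.2]),tool(yaw,T),12,q0=[-20,45,-10,115,95,95,-70])
    print(T,yaw,"cost %.1e"%c,np.round(q))
from plan import plan
plan([([.50,-.11,.185],tool(-71.4,36)),([.52,-.11,.245],tool(-66,62)),([.585,-.12,.245],tool(-55,90)),([.635,-.12,.245],tool(-45,90))])
E
```

```text
par [-0.431  0.536  0.471 -0.375 -5.782 84.257] rms 0.009789434748166853
85 -71 cost 7.8e-02 [29. 53. -8. 14. 62. 59. 35.]
85 -60 cost 1.4e-01 [25. 55.  2. 14. 46. 55. 40.]
85 -50 cost 2.0e-01 [18. 57. 36. 14.  3. 50. 52.]
85 -40 cost 2.6e-01 [18. 58.  2. 14. 29. 49. 55.]
85 -25 cost 3.3e-01 [13. 59. -0. 14. 16. 47. 69.]
90 -71 cost 1.1e-01 [29. 51.  1. 14. 57. 57. 34.]
90 -60 cost 1.8e-01 [26. 53.  4. 14. 46. 53. 39.]
90 -50 cost 2.5e-01 [ 26.  56. -21.  14.  63.  53.  42.]
90 -40 cost 3.2e-01 [ 21.  57. -14.  14.  48.  49.  50.]
90 -25 cost 4.0e-01 [ 17.  60. -38.  14.  57.  48.  63.]
at [ 0.5042 -0.1226  0.1058] q [ 28.7  23.  -26.4 114.9  13.8  44.7  13. ] t 25.925 open 0.0173 grip 45.1
shift [0.14, 0.01, -0.79] turn [0.01, -0.6, -0.0]
shift [-0.4, 0.19, -0.45] turn [-0.07, -0.43, -0.06]
shift [-0.17, 0.55, 0.31] turn [-0.18, -0.47, -0.04]
shift [-0.0, 0.41, 0.29] turn [-0.17, 0.0, -0.0]
```

Emit:
{"fn": "move_arm", "kwargs": {
  "steps": [
    [[0.03,0,-0.2],[0,-0.15,0],0],
    [[0.06,0,-0.4],[0,-0.3,0],0],
    [[0.1,0,-0.6],[0,-0.45,0],0],
    [[0.14,0.01,-0.79],[0,-0.6,0],0],
    [[0.14,0.01,-0.79],[0,-0.6,0],0],
    [[0.14,0.01,-0.79],[0,-0.6,0],0]
  ]
}}

```text
time: 26.68
ee_pos: [0.4981, -0.1099, 0.1813]
ee_rot: [[-0.26, 0.947, 0.187], [0.772, 0.32, -0.549], [-0.58, 0.002, -0.814]]
contact_force: [-0.1, -0.1, -0.5]
opening: 0.0177
grip_force: 45.1
```

Emit:
{"fn": "move_arm", "kwargs": {
  "steps": [
    [[-0.13,0.06,-0.15],[-0.02,-0.14,-0.02],0],
    [[-0.26,0.12,-0.3],[-0.04,-0.28,-0.04],0],
    [[-0.4,0.19,-0.45],[-0.07,-0.43,-0.06],0],
    [[-0.4,0.19,-0.45],[-0.07,-0.43,-0.06],0],
    [[-0.4,0.19,-0.45],[-0.07,-0.43,-0.06],0]
  ]
}}

```text
time: 27.3
ee_pos: [0.518, -0.1108, 0.2416]
ee_rot: [[-0.192, 0.914, 0.358], [0.441, 0.406, -0.801], [-0.877, 0.004, -0.481]]
contact_force: [0.8, -0.1, -0.7]
opening: 0.0175
grip_force: 45.1
```

Emit:
{"fn": "move_arm", "kwargs": {
  "steps": [
    [[-0.04,0.14,0.08],[-0.045,-0.12,-0.01],0],
    [[-0.08,0.28,0.16],[-0.09,-0.24,-0.02],0],
    [[-0.12,0.42,0.24],[-0.135,-0.36,-0.03],0],
    [[-0.17,0.55,0.31],[-0.18,-0.47,-0.04],0],
    [[-0.17,0.55,0.31],[-0.18,-0.47,-0.04],0],
    [[-0.17,0.55,0.31],[-0.18,-0.47,-0.04],0]
  ]
}}

```text
time: 28.05
ee_pos: [0.5828, -0.12, 0.2431]
ee_rot: [[0.007, 0.82, 0.573], [0.011, 0.572, -0.82], [-1.0, 0.012, -0.005]]
contact_force: [0.1, 0.1, -0.9]
opening: 0.0177
grip_force: 45.1
```

```bash
python3 - <<'E'
from plan import *
def tool(yaw,t): return down(yaw+180)@Ro.from_euler("y",-t,degrees=True).as_matrix()
print(np.round(state()["ee_rot"],3).tolist())
d=np.array([np.cos(np.radians(-46)),np.sin(np.radians(-46)),0])*.005
plan([([.63,-.13,.245],tool(-46,90)),(np.array([.680,-.1483,.24])+d,None)])
E
```

```text
[[0.007, 0.82, 0.573], [0.011, 0.572, -0.82], [-1.0, 0.012, -0.005]]
at [ 0.5828 -0.12    0.2431] q [-22.   38.6 -10.4 131.5  95.8  95.2 -79.8] t 28.05 open 0.0177 grip 45.1
shift [-0.02, 0.33, 0.35] turn [-0.15, -0.0, -0.01]
shift [0.05, 0.23, 0.53] turn [0.0, 0.0, 0.0]
```

Emit:
{"fn": "move_arm", "kwargs": {
  "steps": [
    [[0,0.16,0.18],[-0.07,0,0],0],
    [[-0.02,0.33,0.35],[-0.15,0,-0.01],0],
    [[-0.02,0.33,0.35],[-0.15,0,-0.01],0],
    [[-0.02,0.33,0.35],[-0.15,0,-0.01],0]
  ]
}}

```text
time: 28.55
ee_pos: [0.6299, -0.1284, 0.2459]
ee_rot: [[0.001, 0.719, 0.695], [0.004, 0.695, -0.719], [-1.0, 0.003, -0.002]]
contact_force: [-0.2, 1.0, -0.5]
opening: 0.0176
grip_force: 45.1
```

Emit:
{"fn": "move_arm", "kwargs": {
  "steps": [
    [[0.02,0.1,0.25],[0,0,0],0],
    [[0.05,0.23,0.53],[0,0,0],0],
    [[0.05,0.23,0.53],[0,0,0],0],
    [[0.05,0.23,0.53],[0,0,0],0]
  ]
}}

```text
time: 29.05
ee_pos: [0.6832, -0.1497, 0.2397]
ee_rot: [[-0.001, 0.718, 0.696], [0.003, 0.696, -0.718], [-1.0, 0.001, -0.003]]
contact_force: [-0.4, -0.4, -0.9]
opening: 0.0174
grip_force: 45.1
```

```bash
python3 - <<'E'
from plan import *
import fit,cv2
def tool(yaw,t): return down(yaw+180)@Ro.from_euler("y",-t,degrees=True).as_matrix()
t=fit.get_image("top");s=fit.get_image("scene")
c=np.zeros((400,800,3),np.uint8)
c[:,:400]=cv2.resize(t[60:200,290:430],(400,400),interpolation=cv2.INTER_CUBIC);c[:,400:]=cv2.resize(s[130:290,250:410],(400,400),interpolation=cv2.INTER_CUBIC)
cv2.imwrite("pics/h3.png",c[:,:,::-1])
S=state();p=np.array(S["ee_pos"]);R=np.array(S["ee_rot"])
tail=p+R@np.array([.114,0,-.005]);print("tail exp",tail,"px",fit.proj([tail],"top"),fit.proj([tail],"scene"))
d=R[:,2]*.005
plan([(np.array([.680,-.1483,.145])+d,tool(-46,90))])
E
```

```text
tail exp [ 0.67954676 -0.14567564  0.12575488] px [[370.29601257 147.34322488]] [[317.35095905 214.19280878]]
at [ 0.6832 -0.1496  0.2397] q [-15.7  40.   -4.9 127.1 114.8  87.3 -77. ] t 29.15 open 0.0172 grip 45.1
shift [0.95, -0.01, 0.02] turn [0.0, -0.0, -0.0]
```

View pics/h3.png

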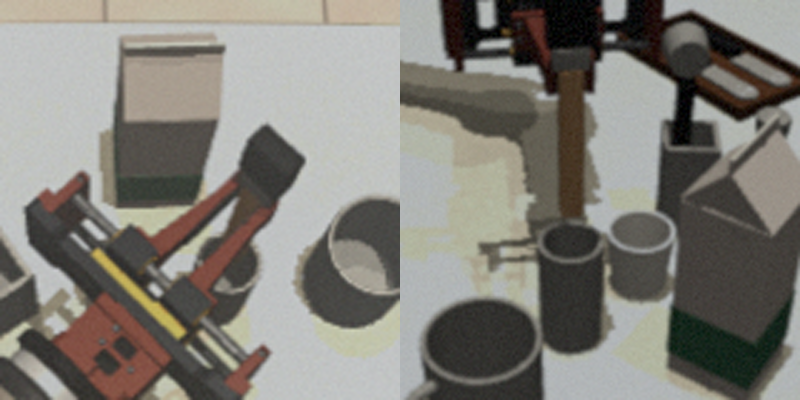

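The brush hangs vertically over the round pot, with its tail in the scene view at ≈(318,216), right above the mouth at (318,226). Inserting.

Emit:
{"fn": "move_arm", "kwargs": {
  "steps": [
    [[0.15,0,0],[0,0,0],0],
    [[0.3,0,0.01],[0,0,0],0],
    [[0.45,-0.01,0.02],[0,0,0],0],
    [[0.6,-0.01,0.02],[0,0,0],0],
    [[0.75,-0.01,0.02],[0,0,0],0],
    [[0.9,-0.01,0.02],[0,0,0],0],
    [[1.0,-0.01,0.02],[0,0,0],0],
    [[1.0,-0.01,0.02],[0,0,0],0]
  ]
}}

```text
time: 30.15
ee_pos: [0.6842, -0.1524, 0.139]
ee_rot: [[-0.001, 0.718, 0.696], [0.002, 0.696, -0.718], [-1.0, 0.0, -0.002]]
contact_force: [-0.1, 0.4, -0.1]
opening: 0.0176
grip_force: 45.1
```

Tail about 25 mm up with no contact. I'll release with limited opening and back out.

Emit:
{"fn": "move_arm", "kwargs": {
  "steps": [
    [[0,0,0],[0,0,0],0.65],
    [[0,0,0],[0,0,0],0.65],
    [[0,0,0],[0,0,0],0.65],
    [[0,0,0],[0,0,0],0.65],
    [[0,0,0],[0,0,0],0.65],
    [[-0.05,0,-0.15],[0,0,0],0.65],
    [[-0.1,0,-0.4],[0,0,0],0.65],
    [[-0.15,0,-0.7],[0,0,0],0.65],
    [[-0.2,0,-1.0],[0,0,0],0.65],
    [[-0.2,0,-1.0],[0,0,0],0.65]
  ]
}}

```text
time: 31.4
ee_pos: [0.6142, -0.0778, 0.1603]
ee_rot: [[-0.001, 0.715, 0.7], [0.003, 0.7, -0.715], [-1.0, 0.002, -0.003]]
contact_force: [0.3, -0.2, 0.1]
opening: 0.0569
grip_force: 0.0
```

Emit:
{"fn": "move_arm", "kwargs": {
  "steps": [
    [[-0.2,-0.2,-0.2],[0,0,0],0.65],
    [[-0.4,-0.4,-0.4],[0,0,0],0.65],
    [[-0.4,-0.4,-0.4],[0,0,0],0.65],
    [[-0.4,-0.4,-0.4],[0,0,0],0.65]
  ]
}}

```text
time: 31.9
ee_pos: [0.5589, -0.0799, 0.2001]
ee_rot: [[0.001, 0.718, 0.696], [0.003, 0.696, -0.718], [-1.0, 0.002, -0.001]]
contact_force: [0.0, -0.4, -0.1]
opening: 0.0567
grip_force: 0.0
```

```bash
python3 - <<'E'
from fit import *
t=get_image("top");s=get_image("scene")
c=np.zeros((400,800,3),np.uint8)
c[:250,:400]=cv2.resize(t[70:280,110:446],(400,250),interpolation=cv2.INTER_CUBIC);c[:,400:]=cv2.resize(s[120:320,240:440],(400,400),interpolation=cv2.INTER_CUBIC)
cv2.imwrite("pics/end.png",c[:,:,::-1])
for n,h in (("brush",(.68,-.1485)),("scoop",(.674,.0385))):
  for cam in("top","scene"):
    L=silhouettes(n,cam);e=proj([[*h,.12]],cam)[0]
    L=[d for d in L if np.hypot(*(np.array(d["centre"])-e))<40]
    print(n,cam,"expected head px if on floor",np.round(proj([[*h,.005+(.16 if n=="brush" else .169)]],cam)[0]),[(round(d["confidence"],2),np.round(d["centre"]).tolist(),np.nonzero(d["pixels"].any(1))[0][[0,-1]].tolist()) for d in L])
print(state()["time"],state()["ee_pos"])
E
```

```text
brush top expected head px if on floor [374. 141.] [(0.62, [366.0, 148.0], [140, 160])]
brush scene expected head px if on floor [317. 198.] [(0.58, [317.0, 202.0], [181, 233])]
scoop top expected head px if on floor [283. 142.] []
scoop scene expected head px if on floor [367. 154.] [(0.97, [362.0, 154.0], [140, 188])]
32.2 [ 0.55842959 -0.08001239  0.19981672]
```

View pics/end.png

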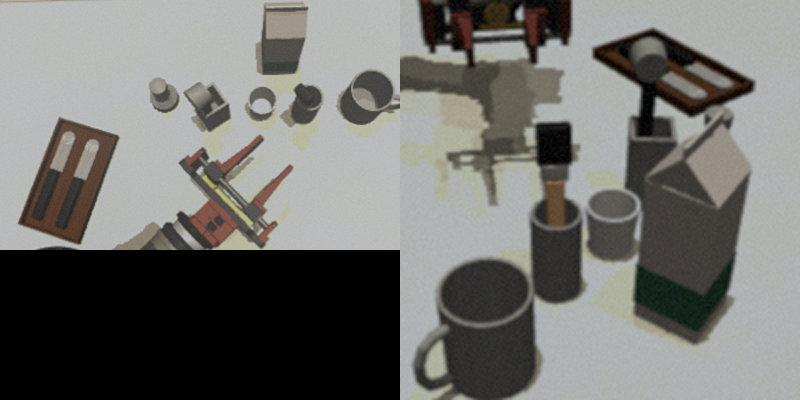

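Both tools stand head-up in their pots and every bystander is in place. A quick triangulation of the two heads will check that they sit on the pot floors.

```bash
python3 - <<'E'
from fit import *
def tri(a,b):
    Ps=[];
    for px,cam in((a,"top"),(b,"scene")):
        c=CM[cam];u=cv2.undistortPoints(np.array([[px]],float),c["camera_matrix"],c["distortion"])[0];Ps.append((c["extrinsics"][:3],u.T))
    X=cv2.triangulatePoints(Ps[0][0],Ps[1][0],Ps[0][1],Ps[1][1])[:,0];return X[:3]/X[3]
for n,a,b,h,L in(("brush",(366,147.5),(317,191.5),(.68,-.1485),.16),("scoop",(275.5,150),(365.5,150),(.674,.0385),.169)):
    X=tri(a,b);print(n,"head centre",np.round(X,4),"reproj",proj([X],"top"),proj([X],"scene"))
    d=np.hypot(*(X[:2]-h));lean=np.arcsin(min(1,(d+.0)/L));print("  head offset",d,"z expected on floor for lean from far wall",.005+L*np.sqrt(1-((d+.012)/L)**2),"lean",np.degrees(np.arcsin((d+.012)/L)))
E
```

```text
brush head centre [ 0.6663 -0.1304  0.1639] reproj [[365.78021722 147.26415534]] [[316.65680438 191.56504675]]
  head offset 0.0226653555419284 z expected on floor for lean from far wall 0.16119959386999602 lean 12.512844427035258
scoop head centre [0.6594 0.0535 0.1728] reproj [[275.07024305 149.43900686]] [[364.8802986  150.18131373]]
  head offset 0.02091919367201828 z expected on floor for lean from far wall 0.17076286281306846 lean 11.232346902810928
```

Both heads are within 3 mm of the height expected with the handle on the floor, leaning about 12°. Handing in.

```bash
python3 -c "
from station import *
print(hand_in())"
```

```text
the job is handed in; nothing more can be done
None
```

I handed the job in at about 32 s: the brush stands in the round pot and the scoop in the square pot (both head-up, about 12° lean), and the spatula lies in the tray beside the fixed one, blade the same way. No bystander looked disturbed in the last picture; `hand_in()` returned no verdict.

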